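# Set out snack cartons on a sliding display

## Robot

A 6-joint arm with a two-finger parallel gripper is mounted at the origin on the work surface. World frame = base frame: x ahead of the robot, y to its left, z up, the work surface at z = 0. Lengths are in mm, angles in rad, forces in N, time in s.
With the tool pointing down it reaches from about 300 to 875 mm from the base axis. Payload 6.4 kg.
Tool frame: the origin (TCP) lies on the centre line of the jaws, within the pads' length; the fingertips stand 19 mm ahead of it and the grasp point (between the pads) is the TCP; z points along the fingers, x is the direction in which the jaws open and shut, and the axes are right-handed (so a half turn about z gives the same grasp; the last joint's range is limited). The gripper opens to 85 mm and grips with 20 to 120 N. Pads are 22 mm wide; open, the fingers measure 114 mm over their backs; the gripper's body (76 mm by 85 mm) begins 54 mm behind the grasp point. The pads swing forward as they close: fully open they stand 13 mm farther back than shut.
Start: joints at [1.138, 0.181, 1.607, -0, 1.354, -0.206], TCP at [129.282, 560.292, 227.888] pointing down, gripper open.
Joint ranges: [-2.99, 2.99], [-0.89, 2.07], [0.3, 2.58], [-1.14, 4.28], [0, 2.63], [-3.12, 3.12]. Speed limits (rad/s): [2.57, 2.57, 3.01, 3.14, 3.14, 3.14].

## Interface

Orientations are given as [roll, pitch, yaw] about the fixed x, y, z axes, in that order (R = Rz(yaw) Ry(pitch) Rx(roll)).
In Python, from station import r gives the robot as it stands. The module is installed in compiled form; this text tells all that it offers.
- The arm moves only by the tool send_rows, never from a script. Its argument "targets" is a list of rows, each a list of 3 entries, a list of its own where there are three numbers: the shift along the world's x, y, z in mm, then the turn, a rotation vector about the world's x, y, z in degrees, then the opening, from 0 (shut) to 1 (fully open). A call has 1 to 8 rows; each row is the pose to reach, as a shift and turn from the pose measured when the call began; what a row does not reach only later rows make up. A row lasts 1/8 s, in which the tool goes at most 62.5 mm and 10.7 degrees, less where a joint would pass 70% of its speed; a pose out of reach is approached as far as the arm can. A call with a gripper value outside its range is refused whole. The fingers move at their own pace and stop on an object; "grip_force" is the grip in N (left out, the last holds). Time passes only in rows, so rows that repeat a pose let the fingers close. It gives the time, the measured TCP pose, the force and the opening at its end, in the units of the state.
- r.sense(): the state, without advancing time (a new reading comes with each control period).
- r.grab_frame(name): name is "side" or "top" or "wrist"; returns (picture, depth): 400x640x3 uint8, blue, green, red; 400x640 float32, mm along the optical axis (not along the pixel's ray), 0 where there is no reading.
- r.get_calibration(name): a dict with "camera_matrix" (3x3 intrinsics, pixels), "T" (4x4, takes a point from camera to world coordinates). Camera axes: x right, y down, z forward; pixel columns grow to the right and rows downward; lengths in mm; the calibration is good to about 2 mm. A picture is of the moment at which its call begins: read the wrist's pose just before it. get_calibration takes no time and is no camera call; for the wrist camera it gives the pose at the moment of the call.
- r.job_done(): hands the job in, once; it reports no verdict.
The state is a dict: "t": time; "joint_pos": joint angles; "joint_vel": joint speeds; "joint_torque": joint torques, N m; "tool_pos": TCP position; "tcp_rot": TCP orientation; "contact_force": force on the tool from outside, world axes, zero at the start; "torque": the same for the moment, N m; "width": finger opening in mm.
Only numpy, scipy, OpenCV 4.12 (cv2) and the standard library are available. Lean on these libraries where they do the work, as an engineer would, in place of code of your own. Each camera call takes 0.05 s, during which the arm holds its last target. There are 200 camera calls.

## Task

Set out the snack display: put the jar that was left on the sliding carriage upright on the round cork mat, and slide the carriage from the right-hand stop to its middle stop. There, stand every carton that lies on the counter on a short end on the carriage deck, side by side, each leaning back against the blue backboard and facing squarely out. When all of them lean there steadily, slide the carriage on to the left-hand stop and leave it there with all the cartons still leaning; leave the other things on the counter alone.

Things in the scene. Friction and masses are not known exactly. Their poses are not given: they have to be found in the camera images.
- carriage (a joint): travel of the sliding carriage along its rail, m, growing to the left: 0 = right-hand stop (red mark, start), 0.09 = middle stop (yellow mark), 0.18 = left-hand stop (green mark, end of travel). Each stop is a sprung detent that bites within about 7 mm of it; leaving or entering it takes 5 to 10 N along the rail, sliding between stops 2 to 3 N.
- deck (a point): top of the carriage's wooden deck, 45 mm above the counter, moving with it. x: level, square to the rail, away from the robot; y: left along the rail; z up. Deck: x -50 to 55, y -240 to 205 mm, 12 mm thick. Blue backboard on it: stands along its near (robot) side, front face at x = -35 looking to +x, 12 mm thick, 80 mm high above the deck, y -205 to 205 mm.
- push_post (a point): centre of the top of the orange upright round post, 24 mm in diameter and 120 mm high, fixed on the right end of the deck (at x = 0, y = -225 mm in the deck's axes); pinch it from above or push it to slide the carriage.
- jar: closed round steel jar with a blue lid, 57 mm in diameter, 70 mm high, 0.28 kg; stands on the deck in front of the backboard at the start. Origin at the centre of its underside, z up along its axis.
- mat: round cork mat, 120 mm in diameter, 4 mm thick, fixed on the counter at the left. Origin at the centre of its underside.
- carton0: Red with a white band, a closed stiff flat snack carton, 140 x 56 x 20 mm, about 130 g, lying flat on the counter at the start. Origin at its centre; own x along the 140 mm length, y along the 56 mm width, z through the 20 mm thickness. Either end may be up and either face may be in front. May be absent (None).
- carton1: Orange with a white band, a closed stiff flat snack carton, 140 x 56 x 20 mm, about 130 g, lying flat on the counter at the start. Origin at its centre; own x along the 140 mm length, y along the 56 mm width, z through the 20 mm thickness. Either end may be up and either face may be in front. May be absent (None).
- carton2: Yellow with a red band, a closed stiff flat snack carton, 140 x 56 x 20 mm, about 130 g, lying flat on the counter at the start. Origin at its centre; own x along the 140 mm length, y along the 56 mm width, z through the 20 mm thickness. Either end may be up and either face may be in front. May be absent (None).
- carton3: Green with a white band, a closed stiff flat snack carton, 140 x 56 x 20 mm, about 130 g, lying flat on the counter at the start. Origin at its centre; own x along the 140 mm length, y along the 56 mm width, z through the 20 mm thickness. Either end may be up and either face may be in front. May be absent (None).
- duster: bystander: wooden blackboard duster 50 x 110 x 24 mm at the right of the counter; leave alone. Origin under its centre.
- scoop: bystander: pink spoon 170 mm long lying at the left of the counter, beside the mat; leave alone. Origin under its centre.
- tumbler: bystander: open steel tumbler, 72 mm wide, 100 mm high, beyond the carriage; leave alone. Origin under its centre.
- bottle: bystander: water bottle, 66 mm wide, 125 mm high, to the right of the rail; leave alone. Origin under its centre.
- tin: bystander: yellow tin, 90 mm wide, 110 mm high, at the left of the counter; leave alone. Origin under its centre.
- bowl: bystander: steel bowl, 120 mm wide, 50 mm high, at the right of the counter; leave alone. Origin under its centre.
Mind the look-alikes: they are no part of the job. Leave any black look-alike of the carton0 alone. Of the things that look like the carton2, the smaller one is meant.

How it is judged:
By the outcome, as a careful person would: the job done as asked, in the order asked, and still so for the second after the job is handed in, with the robot touching nothing.
Of carton0, carton1, carton2, carton3 only 3 to 4 are there at a start; the rules pass over those that are not, and their reading is None.
At some moment in a run one of jar may be knocked a few centimetres aside while the robot is not near it.
Once in a run the grip may slacken for a moment while it holds something.
It also fails if it takes over 210 s, if anything falls off the work surface, if the arm or the gripper's body presses on something with over 40 N, if the wrist force passes 120 N, or if a joint passes its speed limit or range.

## Working session

There is one attempt and no reset: what is moved stays moved. The work goes in short steps, Python scripts to look and compute and a tool call to move; the robot and the scene stay as the last step left them, time stands still between calls to the robot, and variables do not carry over. Pictures are saved under pics/ and viewed, about 12 in all and at most 16, crops included, and the job is handed in when it is done.

Besides the shell and the picture viewer there is one more tool, called after ">>>" by a JSON object that holds its "api" and its "payload". send_rows: Moves the arm, as the interface text tells. Its arguments: {"type":"object","properties":{"targets":{"type":"array","items":{"type":"array"}},"grip_force":{"type":"number"}},"required":["targets"]}

```bash
mkdir -p pics; cat > h.py <<'E'
import numpy as np, cv2
from station import r
def grab(n):
    c=r.get_calibration(n); p,d=r.grab_frame(n); return p,d,np.array(c["camera_matrix"]),np.array(c["T"])
def pts(d,K,T):
    v,u=np.mgrid[:d.shape[0],:d.shape[1]]
    X=np.stack([(u-K[0,2])/K[0,0]*d,(v-K[1,2])/K[1,1]*d,d],-1)
    return X@T[:3,:3].T+T[:3,3]
def ray(u,v,z,K,T):
    q=T[:3,:3]@np.array([(u-K[0,2])/K[0,0],(v-K[1,2])/K[1,1],1]); return T[:3,3]+q*(z-T[2,3])/q[2]
def st():
    s=r.sense(); print('t',round(s['t'],2),'tcp',np.round(s['tool_pos'],1),'rpy',np.round(s['tcp_rot'],3),'F',np.round(s['contact_force'],1),'w',np.round(s['width'],1),'j',np.round(s['joint_pos'],2))
E
python3 - <<'E'
from h import *
st()
for n in("top","side"):
    p,d,K,T=grab(n); cv2.imwrite(f"pics/{n}0.png",p); np.savez(f"/tmp/{n}0",p=p,d=d,K=K,T=T); print(n,K[0,0],np.round(T,2).tolist())
E
```

```text
t 0.0 tcp [129.1 559.8 227. ] rpy [-3.141e+00  2.000e-03  1.344e+00] F [-0.3 -0.5 -0.4] w 85.6 j [ 1.14  0.18  1.61  0.    1.35 -0.21]
top 459.5701220257615 [[0.01, -1.0, 0.08, 394.67], [-1.0, -0.01, 0.01, -6.46], [-0.01, -0.08, -1.0, 1490.32], [0.0, 0.0, 0.0, 1.0]]
side 420.8963754247432 [[-1.0, -0.03, 0.06, 424.7], [-0.07, 0.52, -0.85, 1260.01], [0.0, -0.86, -0.52, 861.35], [0.0, 0.0, 0.0, 1.0]]
```

View pics/top0.png

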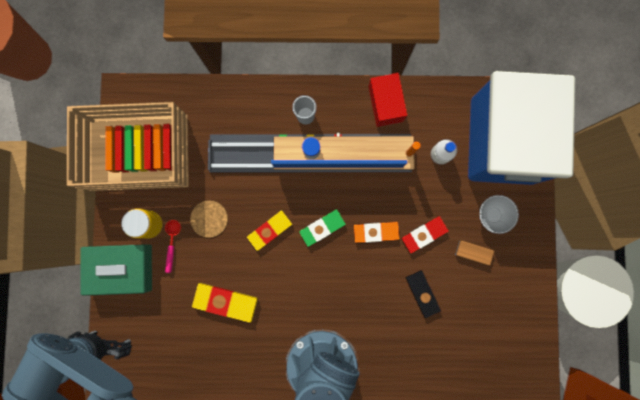

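View pics/side0.png

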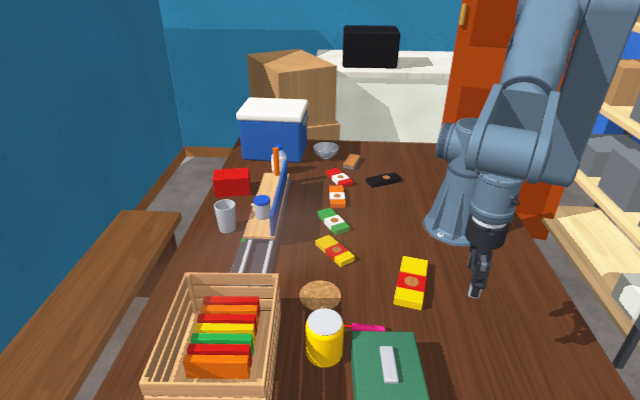

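Top view: jar with blue lid at (311,147) on the carriage, post at (415,146), mat at (209,219). The cartons are at (269,230) yellow, (322,228) green, (376,232) orange and (425,234) red.
Look-alikes: the yellow candidates are (269,230), small, and (224,302), larger. The small one fits. For red, I take (425,234); the black one at (423,295) stays put. I'll measure them and confirm in one crop.

```bash
cat >> h.py <<'E'
SEEDS=dict(carton2=(269,230),carton0=(425,234),carton1=(376,232),carton3=(322,228),big=(224,302))
def cartons(p,d,K,T,lo=12,hi=28):
    X=pts(d,K,T); m=((X[...,2]>lo)&(X[...,2]<hi)&(d>0)&(cv2.cvtColor(p,cv2.COLOR_BGR2HSV)[...,2]>100)).astype(np.uint8)
    out=[]
    cs,_=cv2.findContours(m,cv2.RETR_EXTERNAL,cv2.CHAIN_APPROX_NONE)
    for c in cs:
        if cv2.contourArea(c)<150: continue
        q=np.array([ray(u,v,20,K,T)[:2] for u,v in c[:,0]],np.float32)
        (cx,cy),(w,h),a=cv2.minAreaRect(q)
        if w<h: w,h,a=h,w,a+90
        a=(a+90)%180-90
        out.append((c[:,0].mean(0).round(),(cx,cy),(w,h),a))
    return out
E
python3 - <<'E'
from h import *
z=np.load('/tmp/top0.npz'); p,d,K,T=[z[k] for k in'pdKT']
for c in cartons(p,d,K,T): print(c[0],np.round(c[1],1),np.round(c[2],1),round(c[3],1))
X=pts(d,K,T)
print('counter z',np.median(X[250:270,300:400,2]))
hsv=cv2.cvtColor(p,cv2.COLOR_BGR2HSV)
def blob(name,box,lo,hi,z):
    u0,v0,u1,v1=box; m=cv2.inRange(hsv[v0:v1,u0:u1],lo,hi); v,u=np.nonzero(m)
    P=X[v0:v1,u0:u1][m>0]; rc=ray(u.mean()+u0,v.mean()+v0,z,K,T)
    print(name,len(u),'px',(u.mean()+u0).round(1),(v.mean()+v0).round(1),'depth med',np.median(P,0).round(1),'ray',rc.round(1)); return P
blob('lid',(296,134,326,158),(100,120,80),(125,255,255),115)
blob('post',(408,138,424,154),(5,150,150),(18,255,255),165)
blob('mat',(185,195,232,242),(8,60,100),(22,200,255),4)
P=blob('board',(274,155,412,172),(105,120,60),(125,255,255),125)
t=P[P[:,2]>115]; print('board top',t.mean(0), np.polyfit(t[:,1],t[:,0],1), t[:,1].min(),t[:,1].max())
m=X[165:240,100:500]
cv2.imwrite('pics/crop1.png',cv2.resize(p[130:325,180:460],None,fx=2.8,fy=2.8,interpolation=cv2.INTER_CUBIC))
E
```

```text
[317. 352.] [42.2 13.7] [218.8 136.9] -74.1
[224. 303.] [199.1 312. ] [194.  80.] 76.0
[474. 253.] [ 365.5 -479.1] [112.1  49.9] 73.3
[376. 232.] [ 427.3 -166.7] [140.6  56.4] -84.9
[424. 234.] [ 420.9 -321.1] [140.7  56.9] -59.1
[269. 231.] [428.6 175. ] [139.7  57.2] -51.9
[322. 228.] [438.9   6.4] [139.4  56.4] -58.4
[497. 214.] [ 490.5 -549.8] [97.2 90.5] -84.9
[241. 165.] [638.3 268. ] [198.   13.1] -89.4
[242. 144.] [708.9 268.1] [201.9  16.5] -89.5
counter z 0.47452674135126927
lid 248 px 310.8 146.5 depth med [681.1  40.6 115.7] ray [681.3  41.1 115. ]
post 65 px 415.3 145.0 depth med [ 678.5 -267.   164.4] ray [ 678.1 -265.5  165. ]
mat 1112 px 209.0 218.4 depth med [465.5 371.5   4.7] ray [465. 372.   4.]
board 804 px 338.2 163.3 depth med [630.1 -38.5 120.6] ray [628.8 -42.1 125. ]
board top [631.3581733  -39.61660739 130.3648343 ] [-1.23894971e-02  6.30867343e+02] -242.66981013689727 151.6454834662273
```

View pics/crop1.png

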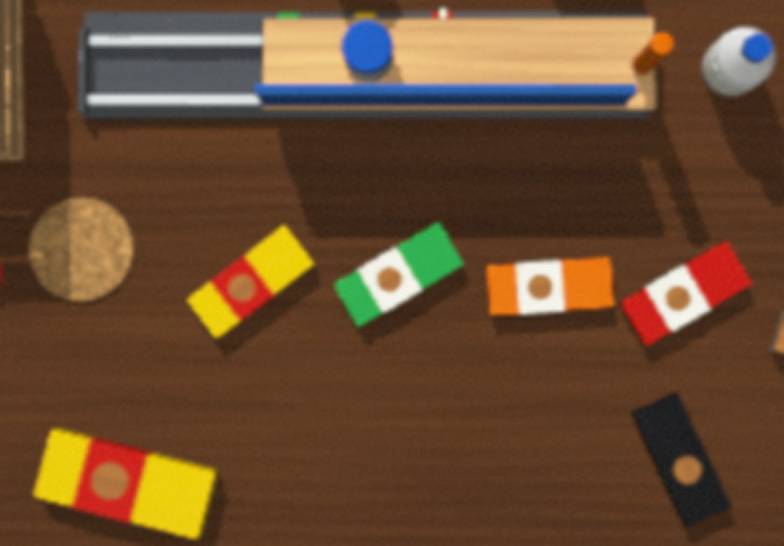

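The crop confirms it: the small yellow carton (140×57 mm) is meant, and the 194×80 one and the black one stay put. Jar first.

>>> {"api": "send_rows", "payload": {"targets": [[[276,-260,0],[0,0,13],1],[[276,-260,0],[0,0,13],1],[[276,-260,0],[0,0,13],1],[[552,-519,0],[0,0,13],1],[[552,-519,0],[0,0,13],1],[[552,-519,0],[0,0,13],1],[[552,-519,0],[0,0,13],1],[[552,-519,0],[0,0,13],1]], "grip_force": 50}}

```text
t: 1.1
tool_pos: [491.0, 219.0, 227.1]
tcp_rot: [-3.141, 0.001, 1.571]
contact_force: [0.1, 0.3, -0.2]
width: 85.5
```

>>> {"api": "send_rows", "payload": {"targets": [[[95,-89,0],[0,0,0],1],[[190,-178,0],[0,0,0],1],[[190,-178,0],[0,0,0],1],[[190,-178,0],[0,0,0],1],[[190,-178,0],[0,0,0],1],[[190,-178,0],[0,0,0],1],[[190,-178,0],[0,0,0],1],[[190,-178,0],[0,0,0],1]]}}

```text
t: 2.1
tool_pos: [680.3, 42.6, 227.5]
tcp_rot: [-3.141, 0.001, 1.573]
contact_force: [0.3, 0.2, -0.0]
width: 85.6
```

```bash
python3 - <<'E'
from h import *
st()
p,d,K,T=grab("wrist"); cv2.imwrite("pics/w0.png",p); X=pts(d,K,T)
hsv=cv2.cvtColor(p,cv2.COLOR_BGR2HSV)
m=(cv2.inRange(hsv,(100,120,60),(125,255,255))>0)&(X[...,2]>105)&(X[...,2]<125)&(X[...,0]>648)
P=X[m]; print(len(P),'lid',np.median(P,0).round(1),P.min(0).round(1),P.max(0).round(1))
m=(cv2.inRange(hsv,(100,120,60),(125,255,255))>0)&(X[...,0]<655); P=X[m]; print(len(P),'board',np.median(P,0),P.min(0),P.max(0))
E
```

```text
t 2.1 tcp [680.3  42.6 227.5] rpy [-3.141e+00  1.000e-03  1.573e+00] F [ 0.3  0.2 -0. ] w 85.6 j [-0.11  0.41  1.31 -0.    1.41 -1.68]
2974 lid [681.2  40.8 115.4] [655.6  13.3 105. ] [710.5  67.5 117.4]
10411 board [631.16864368 -28.45113841 124.74763317] [ 596.23156349 -244.80792858   49.92474357] [641.97431389 160.04138862 373.89046039]
```

View pics/w0.png

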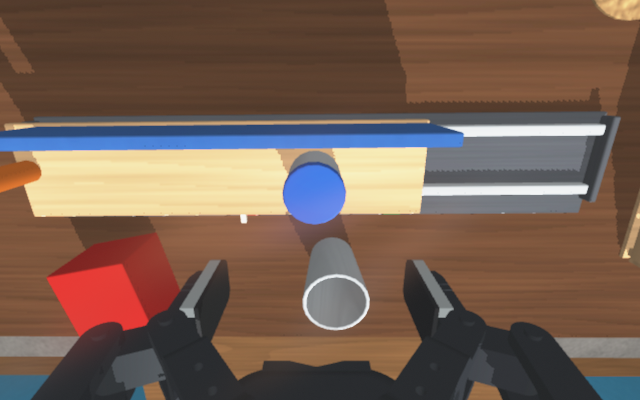

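Wrist view: the lid is at (314,193), which gives a jar position of (681, 41). The tumbler at (335,300) is clear of the fingers. Descend and grip.

>>> {"api": "send_rows", "payload": {"targets": [[[1,-1.5,-50],[0,0,0],1],[[1,-1.5,-95],[0,0,0],1],[[1,-1.5,-120],[0,0,0],1],[[1,-1.5,-134],[0,0,0],1],[[1,-1.5,-134],[0,0,0],1],[[1,-1.5,-134],[0,0,0],0.5],[[1,-1.5,-134],[0,0,0],0.5],[[1,-1.5,-134],[0,0,0],0.5]]}}

```text
t: 3.15
tool_pos: [682.7, 40.8, 95.9]
tcp_rot: [3.139, 0.002, 1.572]
contact_force: [-2.5, -1.1, 5.5]
width: 55.1
```

>>> {"api": "send_rows", "payload": {"targets": [[[0,0,0],[0,0,0],0.5],[[0,0,0],[0,0,0],0.5],[[0,0,20],[0,0,0],0.5],[[0,0,60],[0,0,0],0.5],[[0,0,105],[0,0,0],0.5],[[0,0,105],[0,0,0],0.5],[[0,0,105],[0,0,0],0.5],[[0,0,105],[0,0,0],0.5]]}}

```text
t: 4.15
tool_pos: [681.4, 40.9, 198.8]
tcp_rot: [-3.141, 0.001, 1.572]
contact_force: [-0.2, -0.6, -3.2]
width: 54.9
```

>>> {"api": "send_rows", "payload": {"targets": [[[-40,60,0],[0,0,0],0.5],[[-80,120,0],[0,0,0],0.5],[[-120,180,0],[0,0,0],0.5],[[-160,240,0],[0,0,0],0.5],[[-200,300,-20],[0,0,0],0.5],[[-216,331,-60],[0,0,0],0.5],[[-216,331,-100],[0,0,0],0.5],[[-216,331,-130],[0,0,0],0.5]]}}

```text
t: 5.15
tool_pos: [461.1, 372.7, 64.4]
tcp_rot: [-3.135, 0.004, 1.576]
contact_force: [-0.4, -1.5, -2.6]
width: 55.2
```

```bash
python3 - <<'E'
from h import *
st(); p,d,K,T=grab("side"); X=pts(d,K,T); cv2.imwrite("pics/s1.png",cv2.resize(p[150:390,180:540],None,fx=2,fy=2))
st()
E
```

```text
t 5.15 tcp [461.1 372.7  64.4] rpy [-3.135  0.004  1.576] F [-0.4 -1.5 -2.6] w 55.2 j [ 0.48  0.42  1.67 -0.    1.06 -1.1 ]
t 5.2 tcp [459.5 370.7  60.5] rpy [-3.13   0.006  1.575] F [-3.3 -2.1 -6.5] w 54.6 j [ 0.48  0.42  1.67 -0.    1.06 -1.1 ]
```

View pics/s1.png

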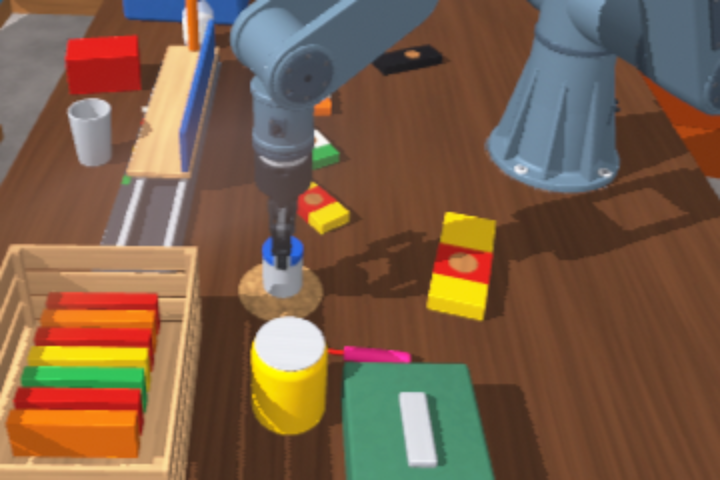

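The side crop shows the jar at (282,270), held over the mat centre. Lower it and release.

>>> {"api": "send_rows", "payload": {"targets": [[[5,1,0],[0,0,0],0.5],[[5,1,-3],[0,0,0],0.5],[[5,1,-5],[0,0,0],0.5],[[5,1,-6],[0,0,0],0.5],[[5,1,-7],[0,0,0],0.5],[[5,1,-8],[0,0,0],0.5]]}}

```text
t: 5.95
tool_pos: [465.5, 371.8, 55.1]
tcp_rot: [-3.132, 0.006, 1.575]
contact_force: [-6.4, -4.8, 17.9]
width: 55.1
```

>>> {"api": "send_rows", "payload": {"targets": [[[0,0,0],[0,0,0],0.8],[[0,0,0],[0,0,0],1],[[0,0,0],[0,0,0],1],[[0,0,10],[0,0,0],1],[[0,0,60],[0,0,0],1],[[0,0,120],[0,0,0],1],[[0,0,170],[0,0,0],1],[[0,0,170],[0,0,0],1]]}}

```text
t: 6.95
tool_pos: [468.2, 373.4, 231.6]
tcp_rot: [3.142, 0.001, 1.575]
contact_force: [0.8, -0.2, -0.4]
width: 85.5
```

```bash
cat >> h.py <<'E'
def jar():
    p,d,K,T=grab("side"); X=pts(d,K,T); h=cv2.cvtColor(p,cv2.COLOR_BGR2HSV)
    m=(cv2.inRange(h,(100,120,60),(125,255,255))>0)&(X[...,0]<580)&(X[...,0]>350)&(X[...,1]>250)&(X[...,1]<500)&(X[...,2]<120)
    P=X[m]; P=P[P[:,2]>P[:,2].max()-6] if len(P) else P
    print('lid n',len(P), 'mid',((P.min(0)+P.max(0))/2).round(1) if len(P) else '', 'zmed',np.median(P[:,2]) if len(P) else '')
E
python3 - <<'E'
from h import *
st(); jar()
E
```

```text
t 6.95 tcp [468.2 373.4 231.6] rpy [3.142e+00 1.000e-03 1.575e+00] F [ 0.8 -0.2 -0.4] w 85.5 j [ 0.48  0.23  1.54 -0.    1.37 -1.1 ]
lid n 200 mid [466.7 373.5  74.7] zmed 74.14260179984734
```

>>> {"api": "send_rows", "payload": {"targets": [[[20,-60,0],[0,0,0],0.6],[[40,-120,0],[0,0,0],0.6],[[60,-180,0],[0,0,0],0.6],[[80,-240,0],[0,0,0],0.6],[[100,-300,0],[0,0,0],0.6],[[120,-360,0],[0,0,0],0.6],[[140,-420,0],[0,0,0],0.6],[[160,-480,0],[0,0,0],0.6]]}}

```text
t: 8.0
tool_pos: [624.3, -103.7, 226.3]
tcp_rot: [-3.134, 0.002, 1.575]
contact_force: [0.6, 0.5, -0.2]
width: 51.3
```

>>> {"api": "send_rows", "payload": {"targets": [[[30,-60,0],[0,0,0],0.6],[[60,-120,0],[0,0,0],0.6],[[69,-200,0],[0,0,0],0.6],[[69,-200,0],[0,0,0],0.6],[[69,-200,0],[0,0,0],0.6],[[69,-200,0],[0,0,0],0.6]]}}

```text
t: 8.75
tool_pos: [692.7, -302.5, 224.6]
tcp_rot: [-3.132, 0.0, 1.575]
contact_force: [-0.4, 0.6, 0.8]
width: 51.6
```

```bash
python3 - <<'E'
from h import *
st(); p,d,K,T=grab("wrist"); X=pts(d,K,T); h=cv2.cvtColor(p,cv2.COLOR_BGR2HSV)
m=(cv2.inRange(h,(5,150,120),(18,255,255))>0)&(X[...,2]>158)&(X[...,2]<172)&(X[...,0]>640)
P=X[m]; print(len(P),np.median(P,0),P.min(0),P.max(0))
E
```

```text
t 8.75 tcp [ 692.7 -302.5  224.6] rpy [-3.132  0.     1.575] F [-0.4  0.6  0.8] w 51.6 j [-0.57  0.59  1.07 -0.01  1.49 -2.14]
836 [ 677.20011956 -269.32862403  165.17505466] [ 666.81173811 -280.33312353  158.13644997] [ 689.77360356 -257.78381619  167.54768404]
```

>>> {"api": "send_rows", "payload": {"targets": [[[-14.7,34,0],[0,0,0],0.6],[[-14.7,34,0],[0,0,0],0.6],[[-14.7,34,-30],[0,0,0],0.6],[[-14.7,34,-60],[0,0,0],0.6],[[-14.7,34,-77],[0,0,0],0.6],[[-14.7,34,-77],[0,0,0],0.6],[[-14.7,34,-77],[0,0,0],0.15],[[-14.7,34,-77],[0,0,0],0.15]], "grip_force": 40}}

```text
t: 9.8
tool_pos: [679.3, -268.7, 150.4]
tcp_rot: [-3.135, 0.003, 1.576]
contact_force: [-0.2, -0.8, 2.0]
width: 21.8
```

>>> {"api": "send_rows", "payload": {"targets": [[[0,0,0],[0,0,0],0.15],[[0,0,0],[0,0,0],0.15],[[0,0,0],[0,0,0],0.15]]}}

```text
t: 10.18
tool_pos: [679.3, -268.7, 150.5]
tcp_rot: [-3.135, 0.003, 1.576]
contact_force: [1.2, 0.0, -1.3]
width: 21.9
```

>>> {"api": "send_rows", "payload": {"targets": [[[-0.1,12,0],[0,0,0],0.15],[[-0.3,24,0],[0,0,0],0.15],[[-0.4,36,0],[0,0,0],0.15],[[-0.5,48,0],[0,0,0],0.15],[[-0.7,60,0],[0,0,0],0.15],[[-0.8,72,0],[0,0,0],0.15],[[-0.9,82,0],[0,0,0],0.15],[[-1,90,0],[0,0,0],0.15]]}}

```text
t: 11.18
tool_pos: [678.3, -178.7, 150.4]
tcp_rot: [-3.136, 0.004, 1.576]
contact_force: [1.4, -2.2, -2.9]
width: 21.8
```

>>> {"api": "send_rows", "payload": {"targets": [[[0,1,0],[0,0,0],0.15],[[0,1,0],[0,0,0],0.15],[[0,1,0],[0,0,0],0.15]]}}

```text
t: 11.55
tool_pos: [678.3, -177.2, 150.4]
tcp_rot: [-3.135, 0.003, 1.576]
contact_force: [-0.3, -0.1, -2.4]
width: 22.0
```

>>> {"api": "send_rows", "payload": {"targets": [[[0,0,0],[0,0,0],0.35],[[0,0,0],[0,0,0],0.35],[[0,0,10],[0,0,0],0.5],[[0,0,60],[0,0,0],1],[[0,0,120],[0,0,0],1],[[-80,0,120],[0,0,0],1],[[-150,0,120],[0,0,0],1],[[-200,0,120],[0,0,0],1]]}}

```text
t: 12.55
tool_pos: [489.3, -177.2, 271.6]
tcp_rot: [-3.137, 0.004, 1.576]
contact_force: [0.3, -0.5, 0.5]
width: 85.3
```

```bash
cat >> h.py <<'E'
from scipy.spatial.transform import Rotation as Ro
def deck():
    p,d,K,T=grab("top"); X=pts(d,K,T); h=cv2.cvtColor(p,cv2.COLOR_BGR2HSV)
    m=(cv2.inRange(h,(5,150,120),(18,255,255))>0)&(X[...,2]>155)&(X[...,2]<175)&(X[...,0]>640)&(X[...,0]<710)&(abs(X[...,1])<330)
    m2=m&(X[...,1]<0); v,u=np.nonzero(m2)
    print('post top',len(u),ray(u.mean(),v.mean(),165,K,T).round(1) if len(u) else '')
    return p,d,K,T
def goal(pos,tool,jaw):
    "print shift and turn (deg) to a pose with tool z along tool and jaw along jaw (either sign: smaller j6 turn)"
    s=r.sense(); R0=Ro.from_euler('xyz',s['tcp_rot']); z=np.array(tool,float); z/=np.linalg.norm(z)
    x=np.array(jaw,float); x-=z*(x@z); x/=np.linalg.norm(x)
    for sg in(1,-1):
        R=Ro.from_matrix(np.stack([sg*x,np.cross(z,sg*x),z],1)); 
        print('jaw',sg,'shift',np.round(np.array(pos)-s['tool_pos'],1),'turn',np.degrees((R*R0.inv()).as_rotvec()).round(1))
def pick(c,ang,side,off=35,tilt=30,z=22):
    "c: centre, ang: deg of L, d=side*L horizontal 'bottom' direction; grip at off toward the top end; z TCP height"
    d=side*np.array([np.cos(np.radians(ang)),np.sin(np.radians(ang)),0]); t=np.radians(tilt)
    tool=d*np.sin(t)+np.array([0,0,-np.cos(t)])
    # the tool axis crosses the carton's mid-plane (z=10) at off from the centre
    g=np.array([c[0],c[1],10.])-off*d; tcp=g-tool*(z-10)/np.cos(t)
    jaw=np.cross([0,0,1],d)
    return tcp,tool,jaw
E
python3 - <<'E'
from h import *
st(); p,d,K,T=deck(); jar()
for c in cartons(p,d,K,T)[:]:
    if 120<c[2][0]<150: print(c[0],np.round(c[1],1),np.round(c[2],1),round(c[3],1))
tcp,tool,jaw=pick((421,-321),-59.1,-1); print(tcp,tool,jaw)
goal(tcp-tool*120,tool,jaw); goal(tcp,tool,jaw)
E
```

```text
t 12.55 tcp [ 489.3 -177.2  271.6] rpy [-3.137  0.004  1.576] F [ 0.3 -0.5  0.5] w 85.3 j [-0.57  0.02  1.69 -0.01  1.43 -2.15]
post top 54 [ 675.9 -174.8  165. ]
lid n 184 mid [466.6 373.1  75.5] zmed 73.97009664620316
[380. 232.] [ 427.7 -172.6] [128.3  56.5] -85.3
[269. 230.] [428.6 175. ] [139.7  57.2] -51.9
[321. 228.] [438.9   6.4] [139.4  56.4] -58.4
[ 442.53186198 -356.97711975   22.        ] [-0.25677063  0.42903245 -0.8660254 ] [-0.85806491 -0.51354125  0.        ]
jaw 1 shift [ -11.8 -232.8 -143.9] turn [ 32.2 -18.1 117.3]
jaw -1 shift [ -11.8 -232.8 -143.9] turn [ 15.2  26.8 -58. ]
jaw 1 shift [ -42.6 -181.3 -247.8] turn [ 32.2 -18.1 117.3]
jaw -1 shift [ -42.6 -181.3 -247.8] turn [ 15.2  26.8 -58. ]
```

>>> {"api": "send_rows", "payload": {"targets": [[[-12,-233,-144],[15.2,26.8,-58],0.85],[[-12,-233,-144],[15.2,26.8,-58],0.85],[[-12,-233,-144],[15.2,26.8,-58],0.85],[[-12,-233,-144],[15.2,26.8,-58],0.85],[[-12,-233,-144],[15.2,26.8,-58],0.85],[[-12,-233,-144],[15.2,26.8,-58],0.85],[[-12,-233,-144],[15.2,26.8,-58],0.85],[[-12,-233,-144],[15.2,26.8,-58],0.85]], "grip_force": 70}}

```text
t: 13.65
tool_pos: [473.7, -408.7, 126.3]
tcp_rot: [-2.619, -0.001, 0.541]
contact_force: [-0.6, -0.4, -0.6]
width: 72.8
```

```bash
python3 - <<'E'
from h import *
st()
tcp,tool,jaw=pick((421,-321),-59.1,-1)
goal(tcp,tool,jaw)
E
```

```text
t 13.65 tcp [ 473.7 -408.7  126.3] rpy [-2.619e+00 -1.000e-03  5.410e-01] F [-0.6 -0.4 -0.6] w 72.8 j [-0.93  0.76  1.1   0.05  1.81 -1.47]
jaw 1 shift [ -31.1   51.8 -104.3] turn [ 46.2 -77.1 155.8]
jaw -1 shift [ -31.1   51.8 -104.3] turn [ 0.   0.1 -0.1]
```

>>> {"api": "send_rows", "payload": {"targets": [[[-12,20,-40],[0,0,0],0.85],[[-22,37,-75],[0,0,0],0.85],[[-27,45,-91],[0,0,0],0.85],[[-31,52,-104],[0,0,0],0.85],[[-31,52,-104],[0,0,0],0.85],[[-31,52,-104],[0,0,0],0.85]]}}

```text
t: 14.4
tool_pos: [443.5, -357.9, 23.5]
tcp_rot: [-2.622, -0.001, 0.542]
contact_force: [0.1, -0.8, 0.6]
width: 72.6
```

>>> {"api": "send_rows", "payload": {"targets": [[[0,0,0],[0,0,0],0.5],[[0,0,0],[0,0,0],0.5],[[0,0,0],[0,0,0],0.5],[[0,0,0],[0,0,0],0.5],[[0,0,8],[0,0,0],0.5],[[0,0,30],[0,0,0],0.5],[[0,0,60],[0,0,0],0.5],[[0,0,60],[0,0,0],0.5]]}}

```text
t: 15.4
tool_pos: [445.2, -359.9, 87.6]
tcp_rot: [-2.629, -0.002, 0.542]
contact_force: [-0.4, -0.0, 1.0]
width: 42.7
```

```bash
python3 - <<'E'
from h import *
st(); p,d,K,T=grab("wrist"); cv2.imwrite('pics/w2.png',p); np.savez('/tmp/w2',p=p,d=d,K=K,T=T)
E
```

```text
t 15.4 tcp [ 445.2 -359.9   87.6] rpy [-2.629e+00 -2.000e-03  5.420e-01] F [-0.4 -0.   1. ] w 42.7 j [-0.92  0.68  1.3   0.06  1.67 -1.47]
```

View pics/w2.png

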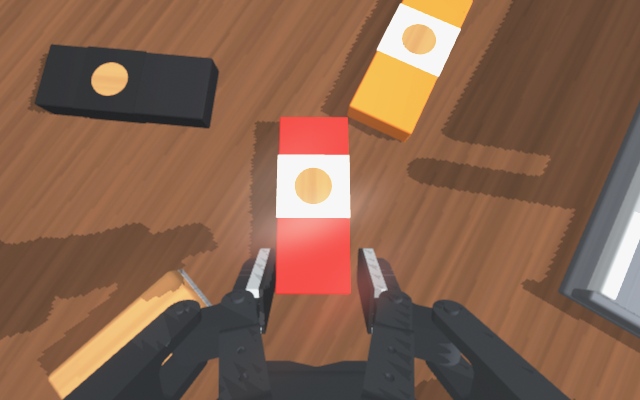

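The fingers closed above the carton without gripping it: width 42.7, with the red carton still lying at (314,205) in the picture. I'll measure where the fingertips really are in the tool frame.

```bash
python3 - <<'E'
from h import *
z=np.load('/tmp/w2.npz'); d=z['d'];X=pts(d,z['K'],z['T']); s=r.sense(); R=Ro.from_euler('xyz',s['tcp_rot']).as_matrix()
Y=(X-s['tool_pos'])@R
for u0,u1 in((240,280),(355,395)):
    P=Y[245:300,u0:u1].reshape(-1,3); dd=d[245:300,u0:u1].ravel(); P=P[(dd>0)&(P[:,2]<40)&(abs(P[:,0])<50)]
    print(len(P),np.percentile(P[:,2],[2,50,90,98,100]).round(1),P[:,:2].min(0).round(1),P[:,:2].max(0).round(1))
p,dt,K,T=grab("top"); 
for c in cartons(p,dt,K,T,8,28):
    if 100<c[2][0]<150: print(c[0],np.round(c[1],1),np.round(c[2],1),round(c[3],1))
E
```

```text
1572 [-52.3 -30.7 -15.8 -11.4  -6.9] [-33.9 -14.3] [-19.9  11.3]
1600 [-52.6 -31.1 -16.  -11.1  -7.3] [ 22.2 -14.4] [36.2 11.1]
[170. 250.] [357.2 486.9] [131.9  28.9] -2.9
[424. 234.] [ 421.1 -320.7] [141.1  57.3] -58.6
[269. 230.] [428.1 174.7] [139.7  58.4] -51.9
[322. 228.] [438.9   6.4] [139.4  56.4] -58.4
```

```bash
python3 - <<'E'
from h import *
z=np.load('/tmp/w2.npz'); d=z['d'];X=pts(d,z['K'],z['T']); s=r.sense(); R=Ro.from_euler('xyz',s['tcp_rot']).as_matrix()
Y=(X-s['tool_pos'])@R
print('carton top z',np.median(X[220:280,290:335,2]),'counter',np.median(X[330:345,300:330,2]), 'black',np.median(X[70:100,130:190,2]))
for v in range(236,300,8): print(v,[tuple(Y[v,u].round(0).astype(int)) for u in (255,262,268,364,370,378)])
print('cam in tool',((z['T'][:3,3]-s['tool_pos'])@R).round(1), 'optical',(z['T'][:3,2]@R).round(2))
E
```

```text
carton top z 20.332489907361946 counter 0.3244321353927546 black 20.28729377004163
236 [(np.int64(-49), np.int64(29), np.int64(80)), (np.int64(-43), np.int64(29), np.int64(79)), (np.int64(-38), np.int64(29), np.int64(80)), (np.int64(41), np.int64(29), np.int64(80)), (np.int64(46), np.int64(30), np.int64(81)), (np.int64(52), np.int64(29), np.int64(80))]
244 [(np.int64(-49), np.int64(35), np.int64(77)), (np.int64(-43), np.int64(35), np.int64(77)), (np.int64(-38), np.int64(35), np.int64(77)), (np.int64(40), np.int64(34), np.int64(76)), (np.int64(46), np.int64(35), np.int64(78)), (np.int64(52), np.int64(34), np.int64(76))]
252 [(np.int64(-48), np.int64(40), np.int64(73)), (np.int64(-25), np.int64(-11), np.int64(-17)), (np.int64(-22), np.int64(-10), np.int64(-16)), (np.int64(24), np.int64(-10), np.int64(-17)), (np.int64(27), np.int64(-11), np.int64(-17)), (np.int64(52), np.int64(40), np.int64(74))]
260 [(np.int64(-29), np.int64(-7), np.int64(-17)), (np.int64(-24), np.int64(-10), np.int64(-24)), (np.int64(-21), np.int64(-11), np.int64(-25)), (np.int64(23), np.int64(-11), np.int64(-25)), (n
[... 573 characters left out ...]
4), np.int64(-11), np.int64(-38)), (np.int64(27), np.int64(-11), np.int64(-38))]
284 [(np.int64(-24), np.int64(-11), np.int64(-43)), (np.int64(-21), np.int64(-11), np.int64(-44)), (np.int64(-20), np.int64(-5), np.int64(-35)), (np.int64(23), np.int64(-3), np.int64(-32)), (np.int64(23), np.int64(-11), np.int64(-43)), (np.int64(26), np.int64(-11), np.int64(-44))]
292 [(np.int64(-23), np.int64(-10), np.int64(-47)), (np.int64(-20), np.int64(-9), np.int64(-47)), (np.int64(-20), np.int64(-1), np.int64(-35)), (np.int64(23), np.int64(1), np.int64(-33)), (np.int64(23), np.int64(-8), np.int64(-45)), (np.int64(26), np.int64(-9), np.int64(-46))]
cam in tool [   0.9  -85.3 -149.6] optical [0.   0.33 0.94]
```

The depth data puts the fingertips about 10 mm behind the reported TCP, not 19 mm ahead, which fits the miss. I'll open and descend in small steps, watching the force.

```bash
python3 - <<'E'
from h import *
st()
for z in (12,0):
    tcp,tool,jaw=pick((421,-320.8),-58.8,-1,z=z); print(z); goal(tcp,tool,jaw)
E
```

```text
t 15.5 tcp [ 443.8 -358.3   84.5] rpy [-2.624e+00 -1.000e-03  5.420e-01] F [-1.  -0.3  0.1] w 42.8 j [-0.92  0.69  1.3   0.06  1.67 -1.47]
12
jaw 1 shift [ -4.1   6.6 -72.5] turn [ -46.2   76.7 -156.1]
jaw -1 shift [ -4.1   6.6 -72.5] turn [0.2 0.2 0.2]
0
jaw 1 shift [ -7.7  12.5 -84.5] turn [ -46.2   76.7 -156.1]
jaw -1 shift [ -7.7  12.5 -84.5] turn [0.2 0.2 0.2]
```

>>> {"api": "send_rows", "payload": {"targets": [[[-1,2,0],[0,0,0],0.85],[[-2,4,0],[0,0,0],0.85],[[-3,5,-30],[0,0,0],0.85],[[-4,6,-60],[0,0,0],0.85],[[-4,6.5,-68],[0,0,0],0.85],[[-4,6.5,-70],[0,0,0],0.85],[[-4,6.5,-72],[0,0,0],0.85],[[-4,6.5,-72],[0,0,0],0.85]]}}

```text
t: 16.5
tool_pos: [440.3, -352.4, 13.4]
tcp_rot: [-2.625, -0.002, 0.542]
contact_force: [0.9, 0.2, 0.4]
width: 72.6
```

>>> {"api": "send_rows", "payload": {"targets": [[[-1,2,-3],[0,0,0],0.85],[[-1,2,-3],[0,0,0],0.85],[[-1,2,-3],[0,0,0],0.85]]}}

```text
t: 16.88
tool_pos: [439.3, -350.3, 10.4]
tcp_rot: [-2.625, -0.002, 0.542]
contact_force: [-0.4, 1.0, 0.7]
width: 72.7
```

>>> {"api": "send_rows", "payload": {"targets": [[[-1,2,-3],[0,0,0],0.85],[[-2,3,-5],[0,0,0],0.85],[[-2,3,-6],[0,0,0],0.85],[[-2,3,-6],[0,0,0],0.85]]}}

```text
t: 17.38
tool_pos: [437.2, -347.3, 4.3]
tcp_rot: [-2.625, -0.002, 0.542]
contact_force: [-0.0, 0.8, -0.1]
width: 73.0
```

```bash
python3 - <<'E'
from h import *
st(); s=r.sense(); p,d,K,T=grab("wrist"); X=pts(d,K,T); R=Ro.from_euler('xyz',s['tcp_rot']).as_matrix()
Y=(X-s['tool_pos'])@R; h=cv2.cvtColor(p,cv2.COLOR_BGR2HSV)
cv2.imwrite('pics/w3.png',p)
for sg in(-1,1):
    m=(d>0)&(h[...,1]<60)&(sg*Y[...,0]>33)&(sg*Y[...,0]<60)&(abs(Y[...,1])<14)&(Y[...,2]>-40)
    P=Y[m]; W=X[m]; print(len(P),'tool z pct',np.percentile(P[:,2],[50,90,99,100]).round(1),'world z min',np.percentile(W[:,2],[0,1,10]).round(1),P[P[:,2].argmax()].round(1))
E
```

```text
t 17.38 tcp [ 437.2 -347.3    4.3] rpy [-2.625e+00 -2.000e-03  5.420e-01] F [-0.   0.8 -0.1] w 73.0 j [-0.92  0.77  1.35  0.06  1.53 -1.48]
1420 tool z pct [-29.4 -18.4   4.2  13.4] world z min [-0.9 -0.1 21.8] [-33.6 -13.8  13.4]
1010 tool z pct [-32.2 -21.4 -15.9   3.6] world z min [ 0.5 21.1 26. ] [50.8  1.1  3.6]
```

View pics/w3.png

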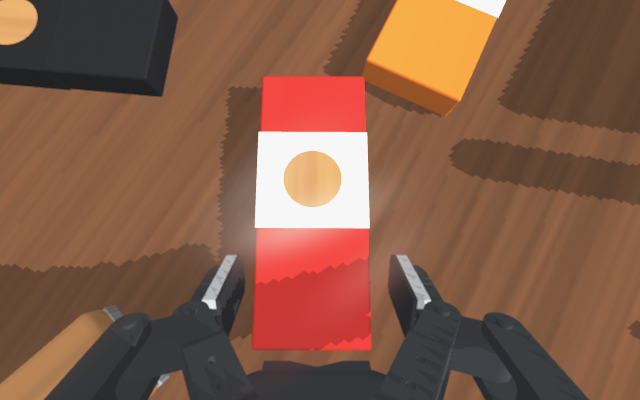

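The tips are at about z 21 with the TCP at z 4, so they lie about 17 mm behind the reported TCP at this opening. Another 16 mm down is right.

>>> {"api": "send_rows", "payload": {"targets": [[[-2,3,-6],[0,0,0],0.85],[[-3,5,-11],[0,0,0],0.85],[[-5,8,-15],[0,0,0],0.85],[[-5,8,-15],[0,0,0],0.85]]}}

```text
t: 17.92
tool_pos: [434.2, -342.3, -7.0]
tcp_rot: [-2.632, -0.002, 0.542]
contact_force: [1.6, -4.3, 19.0]
width: 72.5
```

>>> {"api": "send_rows", "payload": {"targets": [[[0,0,0],[0,0,0],0.5],[[0,0,0],[0,0,0],0.5],[[0,0,0],[0,0,0],0.5],[[0,0,0],[0,0,0],0.5]]}}

```text
t: 18.42
tool_pos: [435.4, -344.9, -3.0]
tcp_rot: [-2.636, -0.002, 0.542]
contact_force: [-0.9, -2.4, 22.5]
width: 54.7
```

>>> {"api": "send_rows", "payload": {"targets": [[[0,0,3],[0,0,0],0.5],[[0,0,10],[0,0,0],0.5],[[0,0,40],[0,0,0],0.5],[[0,0,80],[0,0,0],0.5],[[0,0,120],[0,0,0],0.5],[[0,0,160],[0,0,0],0.5],[[0,0,200],[0,0,0],0.5],[[0,0,230],[0,0,0],0.5]]}}

```text
t: 19.42
tool_pos: [435.4, -344.6, 228.3]
tcp_rot: [-2.637, -0.002, 0.542]
contact_force: [0.5, -1.0, -1.3]
width: 54.4
```

```bash
cat >> h.py <<'E'
HUE=dict(red=((0,150,70),(4,255,255)),orange=((6,150,90),(18,255,255)),green=((45,120,40),(85,255,255)),yellow=((22,130,90),(35,255,255)))
def held(col,save=None):
    "carton pose in the tool frame from the wrist depth: plane of the visible face + long axis"
    s=r.sense(); p,d,K,T=grab("wrist"); X=pts(d,K,T); R=Ro.from_euler('xyz',s['tcp_rot']).as_matrix()
    Y=(X-s['tool_pos'])@R; h=cv2.cvtColor(p,cv2.COLOR_BGR2HSV); lo,hi=HUE[col]
    m=(cv2.inRange(h,lo,hi)>0)|((h[...,1]<60)&(h[...,2]>140)) 
    m&=(d>0)&(abs(Y[...,0])<27)&(Y[...,2]<70)&(Y[...,2]>-70)&(abs(Y[...,1])<130)
    P=Y[m]; 
    for _ in range(3):
        A=np.c_[P[:,1],np.ones(len(P))]; k=np.linalg.lstsq(A,P[:,2],rcond=None)[0]; P=P[abs(P[:,2]-A@k)<3]
    a=np.degrees(np.arctan(k[0])); L=P[:,1]*np.cos(np.radians(a))+P[:,2]*np.sin(np.radians(a))
    ends=np.percentile(L,[.3,99.7]); print('n',len(P),'face slope dz/dy deg',a.round(1),'z at y=0',k[1].round(1),'y extent',np.percentile(P[:,1],[.3,99.7]).round(1),'len',np.diff(ends).round(1),'x',np.percentile(P[:,0],[1,99]).round(1))
    if save: cv2.imwrite(save,p)
E
python3 - <<'E'
from h import *
st(); held('red','pics/w4.png')
E
```

```text
t 19.43 tcp [ 435.4 -344.6  228.3] rpy [-2.637e+00 -2.000e-03  5.420e-01] F [ 0.5 -1.  -1.3] w 54.4 j [-0.92  0.49  1.28  0.06  1.87 -1.46]
n 29315 face slope dz/dy deg -29.0 z at y=0 -26.6 y extent [-93.   27.5] len [137.9] x [-26.3  26.5]
```

View pics/w4.png

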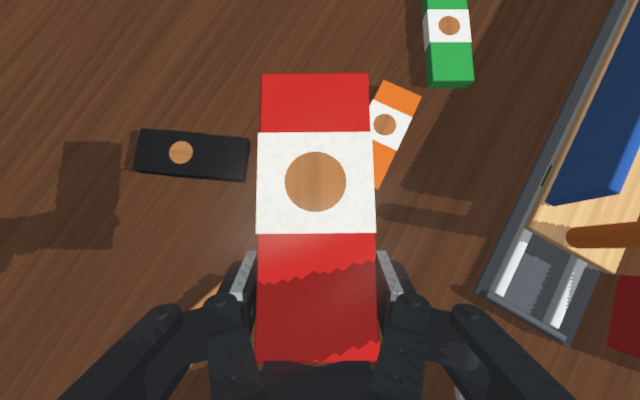

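Red is gripped and rigid (29° to the pads, bottom edge at tool y −94, z +25). Next, the placement maths.

```bash
cat >> h.py <<'E'
D1=np.array([675.5,47.,45.]); YAW=0.011
def place(ydeck,slope,By,Bz,lean=16,dx=0,dz=0,x0=0,D=D1,show=True):
    "slope: held() angle magnitude; By,Bz: back-face bottom edge in tool y,z"
    e=np.radians(slope); a=np.radians(lean); ex=np.array([np.cos(YAW),np.sin(YAW),0]); ey=np.array([-np.sin(YAW),np.cos(YAW),0]); ez=np.array([0,0,1.])
    d=np.sin(a)*ex-np.cos(a)*ez; n=np.cos(a)*ex+np.sin(a)*ez
    yt=-np.cos(e)*d+np.sin(e)*n; zt=np.sin(e)*d+np.cos(e)*n
    edge=D+ex*(-35+80*np.tan(a)+dx)+ey*ydeck+ez*dz
    tcp=edge-By*yt-Bz*zt-x0*ey
    print('tcp',tcp.round(1),'tool',zt.round(3))
    goal(tcp,zt,ey); return tcp
E
python3 - <<'E'
from h import *
st(); print('up'); place(-130,29,-94,25.5,dx=-160,dz=170)
place(-130,29,-94,25.5,dx=8,dz=110); place(-130,29,-94,25.5)
E
```

```text
t 19.48 tcp [ 436.4 -345.8  232.2] rpy [-2.642 -0.003  0.542] F [ 1.  -1.3  2. ] w 54.6 j [-0.92  0.49  1.28  0.06  1.87 -1.46]
up
tcp [501.2 -84.9 312.3] tool [ 0.974  0.011 -0.225]
jaw 1 shift [ 64.8 260.9  80.1] turn [-53.3 -95.3  41. ]
jaw -1 shift [ 64.8 260.9  80.1] turn [  50.7  -28.1 -111.9]
tcp [669.2 -83.1 252.3] tool [ 0.974  0.011 -0.225]
jaw 1 shift [232.8 262.7  20.1] turn [-53.3 -95.3  41. ]
jaw -1 shift [232.8 262.7  20.1] turn [  50.7  -28.1 -111.9]
tcp [661.2 -83.2 142.3] tool [ 0.974  0.011 -0.225]
jaw 1 shift [224.8 262.6 -89.9] turn [-53.3 -95.3  41. ]
jaw -1 shift [224.8 262.6 -89.9] turn [  50.7  -28.1 -111.9]
```

>>> {"api": "send_rows", "payload": {"targets": [[[8,33,20],[-4.8,-8.6,3.7],0.5],[[16,65,40],[-9.6,-17.2,7.4],0.5],[[24,98,60],[-14.5,-25.8,11],0.5],[[32,130,80],[-19.3,-34.4,14.8],0.5],[[40,163,80],[-24,-43,18.5],0.5],[[48,196,80],[-29,-51.7,22],0.5],[[56,228,80],[-33.8,-60,26],0.5],[[65,261,80],[-38.6,-69,29.6],0.5]]}}

```text
t: 20.48
tool_pos: [500.9, -83.4, 311.1]
tcp_rot: [2.282, -0.206, 1.328]
contact_force: [0.1, 1.0, -1.5]
width: 54.6
```

```bash
python3 - <<'E'
from h import *
st(); place(-130,29,-94,25.5,dx=-120,dz=150); held('red')
E
```

```text
t 20.48 tcp [500.9 -83.4 311.1] rpy [ 2.282 -0.206  1.328] F [ 0.1  1.  -1.5] w 54.6 j [-0.72 -0.66  2.34  0.69  0.82 -2.27]
tcp [541.2 -84.5 292.3] tool [ 0.974  0.011 -0.225]
jaw 1 shift [ 40.3  -1.1 -18.8] turn [-14.7 -26.2  11.3]
jaw -1 shift [ 40.3  -1.1 -18.8] turn [146.2  -9.3 -71.6]
n 29125 face slope dz/dy deg -28.9 z at y=0 -25.7 y extent [-92.3  28. ] len [137.3] x [-26.4  26.4]
```

>>> {"api": "send_rows", "payload": {"targets": [[[25,0,0],[-5,-8.8,3.8],0.5],[[50,0,0],[-10,-17.5,7.5],0.5],[[80,0,0],[-14.7,-26.2,11.3],0.5],[[110,0,-10],[-14.7,-26.2,11.3],0.5],[[140,0,-30],[-14.7,-26.2,11.3],0.5],[[168,0,-59],[-14.7,-26.2,11.3],0.5],[[168,0,-59],[-14.7,-26.2,11.3],0.5],[[168,0,-59],[-14.7,-26.2,11.3],0.5]]}}

```text
t: 21.52
tool_pos: [592.9, -41.6, 378.4]
tcp_rot: [1.888, -0.025, 1.566]
contact_force: [-0.9, -1.0, -1.2]
width: 54.8
```

```bash
python3 - <<'E'
from h import *
st(); place(-130,29,-94,25.5,dx=8,dz=15); held('red')
p,d,K,T=grab("side"); X=pts(d,K,T); cv2.imwrite('pics/s5.png',cv2.resize(p[60:300,200:460],None,fx=2.5,fy=2.5))
E
```

```text
t 21.52 tcp [592.9 -41.6 378.4] rpy [ 1.888 -0.025  1.566] F [-0.9 -1.  -1.2] w 54.8 j [-0.57 -0.49  2.34  1.4   0.55 -3.12]
tcp [669.2 -83.1 157.3] tool [ 0.974  0.011 -0.225]
jaw 1 shift [  76.2  -41.5 -221.1] turn [-1.4 -5.2  0.9]
jaw -1 shift [  76.2  -41.5 -221.1] turn [171.8   1.1 -47.9]
n 28916 face slope dz/dy deg -28.9 z at y=0 -25.5 y extent [-92.3  27.9] len [137.4] x [-26.5  26.4]
```

View pics/s5.png

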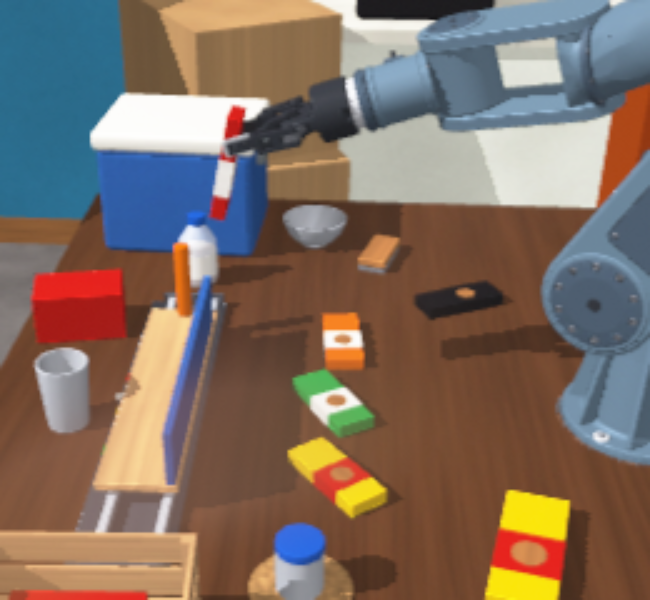

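The side crop shows the red carton at (230,165) held upright. But j6 is at its −3.12 limit and the wrist (j4, j5) is near its singularity, so I need the kinematics. I'll fit a simple model to the logged poses and plan the wrist branch with it.

```bash
cat > kin.py <<'E'
import numpy as np
from scipy.optimize import least_squares
from scipy.spatial.transform import Rotation as Ro
def Rm(ax,a): return Ro.from_euler(ax,a).as_matrix()
S=[1,1]
def fk(j,k):
    a0,b,h,L2,a3,L3,Lt=k
    A=Rm('z',j[0]); F=Rm('y',j[1]+j[2]); W=Rm('z',S[0]*j[3])@Rm('y',j[4])
    p=A@(np.array([a0,b,h])+Rm('y',j[1])@[0,0,L2]+F@(np.array([a3,0,L3])+W@[0,0,Lt]))
    return p, A@F@W@Rm('z',S[1]*j[5]+np.pi)
data=[([129.3,560.3,227.9],[1.138,.181,1.607,0,1.354,-.206]),([680.3,42.6,227.5],[-.11,.41,1.31,0,1.41,-1.68]),([461.1,372.7,64.4],[.48,.42,1.67,0,1.06,-1.1]),([468.2,373.4,231.6],[.48,.23,1.54,0,1.37,-1.1]),([692.7,-302.5,224.6],[-.57,.59,1.07,-.01,1.49,-2.14]),([489.3,-177.2,271.6],[-.57,.02,1.69,-.01,1.43,-2.15]),([473.7,-408.7,126.3],[-.93,.76,1.1,.05,1.81,-1.47]),([443.8,-358.3,84.5],[-.92,.69,1.3,.06,1.67,-1.47]),([435.4,-344.6,228.3],[-.92,.49,1.28,.06,1.87,-1.46]),([500.9,-83.4,311.1],[-.72,-.66,2.34,.69,.82,-2.27]),([592.9,-41.6,378.4],[-.57,-.49,2.34,1.4,.55,-3.12])]
def fit():
    f=lambda k:np.concatenate([fk(j,k)[0]-p for p,j in data])
    return least_squares(f,[50,115,350,300,0,300,200])
LO=np.array([-2.99,-.89,.3,-1.14,0,-3.12]);HI=np.array([2.99,2.07,2.58,4.28,2.63,3.12])
def ik(p,R,k,q0s):
    best=[]
    for q0 in q0s:
        f=lambda q:np.r_[(fk(q,k)[0]-p)/100,Ro.from_matrix(fk(q,k)[1]@R.T).as_rotvec()]
        s=least_squares(f,np.clip(q0,LO+.01,HI-.01),bounds=(LO,HI))
        if s.cost<1e-4 and not any(np.abs(s.x-b).max()<.05 for b in best): best.append(s.x)
    return best
E
python3 - <<'E'
from kin import *; import kin
for s0 in(1,-1):
  for s1 in (1,-1):
    kin.S[:]=[s0,s1]; s=fit(); R=fk(data[-1][1],s.x)[1]; e=Ro.from_euler('xyz',[1.888,-.025,1.566]).as_matrix()
    R9=fk(data[-2][1],s.x)[1]; e9=Ro.from_euler('xyz',[2.282,-.206,1.328]).as_matrix()
    print(s0,s1,np.sqrt(2*s.cost/33).round(1),s.x.round(1),np.linalg.norm(Ro.from_matrix(R@e.T).as_rotvec()).round(3),np.linalg.norm(Ro.from_matrix(R9@e9.T).as_rotvec()).round(3))
E
```

```text
1 1 1.8 [ 11.6 117.9 311.  440.3  85.8 502.  324.9] 0.009 0.009
1 -1 1.8 [ 11.6 117.9 311.  440.3  85.8 502.  324.9] 0.044 1.749
-1 1 56.1 [ 51.  161.6 271.  243.3  65.6 501.3 102.2] 2.805 1.382
-1 -1 56.1 [ 51.  161.6 271.  243.3  65.6 501.3 102.2] 2.842 2.814
```

The model fits to 1.8 mm and 0.009 rad. Next, which branches reach the place poses in this grasp, and in the flipped one.

```bash
cat >> kin.py <<'E'
K=np.array([11.6,117.9,311.,440.3,85.8,502.,324.9])
def seeds(n=60):
    g=np.random.default_rng(0); return [g.uniform(LO,HI) for _ in range(n)]
E
python3 - <<'E'
from kin import *
import numpy as np
z=np.array([.974,0.011,-.225]); x=np.array([-.011,1,0])
for y in(-83,7,97,187):
  for zz in (142,252):
    for sg in(1,-1):
        R=np.stack([sg*x,np.cross(z,sg*x),z],1)
        for q in ik(np.array([665,y,zz]),R,K,seeds(40)): print(y,zz,'xsign',sg,q.round(2))
E
```

```text
-83 142 xsign 1 [-0.58  0.46  2.25  2.44  0.99  1.85]
-83 142 xsign -1 [-0.58  0.46  2.25  2.44  0.99 -1.29]
-83 252 xsign 1 [-0.58  0.1   2.28  2.25  0.77  2.15]
-83 252 xsign -1 [-0.58  0.1   2.28  2.25  0.77 -0.99]
7 142 xsign 1 [-0.34  0.45  2.28  2.72  0.95  1.74]
7 142 xsign -1 [-0.34  0.45  2.28  2.72  0.95 -1.4 ]
7 252 xsign 1 [-0.34  0.08  2.31  2.57  0.66  1.96]
7 252 xsign -1 [-0.34  0.08  2.31  2.57  0.66 -1.18]
97 142 xsign 1 [-0.07  0.46  2.25  3.04  0.91  1.61]
97 142 xsign -1 [-0.07  0.46  2.25  3.04  0.91 -1.53]
97 252 xsign 1 [-0.07  0.11  2.28  3.    0.59  1.67]
97 252 xsign -1 [-0.07  0.11  2.28  3.    0.59 -1.47]
187 142 xsign 1 [0.18 0.49 2.17 3.36 0.87 1.47]
187 142 xsign -1 [ 0.18  0.49  2.17  3.36  0.87 -1.67]
187 252 xsign 1 [0.18 0.17 2.2  3.44 0.59 1.36]
187 252 xsign -1 [ 0.18  0.17  2.2   3.44  0.59 -1.78]
```

In this grasp j6 must end near +2, so it needs a full unwinding turn about the tool axis in free air. For the later cartons I'll pick with the hand flipped, which avoids this.

>>> {"api": "send_rows", "payload": {"targets": [[[0,0,0],[10,0,-3.3],0.5],[[0,0,0],[20,0,-6.6],0.5],[[0,0,0],[30,0,-9.8],0.5],[[0,0,0],[40,0,-13.1],0.5],[[0,0,0],[50,0,-16.4],0.5],[[0,0,0],[60,0,-19.7],0.5],[[0,0,0],[70,0,-23],0.5],[[0,0,0],[80,0,-26.3],0.5]]}}

```text
t: 22.62
tool_pos: [592.8, -42.0, 378.3]
tcp_rot: [2.931, -1.248, 0.221]
contact_force: [-0.1, 0.3, -2.8]
width: 55.1
```

>>> {"api": "send_rows", "payload": {"targets": [[[0,0,0],[10,0,-3.3],0.5],[[0,0,0],[20,0,-6.6],0.5],[[0,0,0],[30,0,-9.8],0.5],[[0,0,0],[40,0,-13.1],0.5],[[0,0,0],[50,0,-16.4],0.5],[[0,0,0],[60,0,-19.7],0.5],[[0,0,0],[70,0,-23],0.5],[[0,0,0],[80,0,-26.3],0.5]]}}

```text
t: 23.62
tool_pos: [592.7, -42.2, 377.9]
tcp_rot: [-1.894, -0.157, -1.521]
contact_force: [0.0, 0.0, -1.7]
width: 54.7
```

>>> {"api": "send_rows", "payload": {"targets": [[[0,0,0],[10,0,-3.3],0.5],[[0,0,0],[20,0,-6.6],0.5],[[0,0,0],[30,0,-9.8],0.5],[[0,0,0],[40,0,-13.1],0.5],[[0,0,0],[50,0,-16.4],0.5],[[0,0,0],[60,0,-19.7],0.5],[[0,0,0],[70,0,-23],0.5],[[0,0,0],[80,0,-26.3],0.5]]}}

```text
t: 24.62
tool_pos: [592.5, -42.5, 377.5]
tcp_rot: [-2.486, 1.161, -2.443]
contact_force: [0.0, -0.7, -2.1]
width: 54.2
```

>>> {"api": "send_rows", "payload": {"targets": [[[0,0,0],[10,0,-3.3],0.5],[[0,0,0],[20,0,-6.6],0.5],[[0,0,0],[30,0,-9.8],0.5],[[0,0,0],[40,0,-13.1],0.5],[[0,0,0],[50,0,-16.4],0.5],[[0,0,0],[60,0,-19.7],0.5],[[0,0,0],[60,0,-19.7],0.5]]}}

```text
t: 25.5
tool_pos: [592.4, -42.7, 377.1]
tcp_rot: [1.987, 0.684, 1.846]
contact_force: [-0.6, 0.1, -1.4]
width: 54.6
```

```bash
python3 - <<'E'
from h import *
st(); held('red'); place(-130,29,-94,25.5,dx=8,dz=110)
E
```

```text
t 25.5 tcp [592.4 -42.7 377.1] rpy [1.987 0.684 1.846] F [-0.6  0.1 -1.4] w 54.6 j [-0.57 -0.49  2.34  1.4   0.55  2.41]
n 28868 face slope dz/dy deg -28.9 z at y=0 -25.4 y extent [-92.4  27.8] len [137.3] x [-26.5  26.3]
tcp [669.2 -83.1 252.3] tool [ 0.974  0.011 -0.225]
jaw 1 shift [  76.7  -40.4 -124.8] turn [ 40.3  -4.7 -10.9]
jaw -1 shift [  76.7  -40.4 -124.8] turn [-133.1   -3.4   37.4]
```

>>> {"api": "send_rows", "payload": {"targets": [[[5,-10,0],[10,-1.2,-2.7],0.5],[[10,-20,0],[20,-2.4,-5.4],0.5],[[20,-30,0],[30,-3.5,-8.2],0.5],[[40,-40,-10],[40.3,-4.7,-10.9],0.5],[[60,-40,-40],[40.3,-4.7,-10.9],0.5],[[77,-40,-90],[40.3,-4.7,-10.9],0.5],[[77,-40,-125],[40.3,-4.7,-10.9],0.5],[[77,-40,-125],[40.3,-4.7,-10.9],0.5]]}}

```text
t: 26.55
tool_pos: [668.3, -82.2, 247.4]
tcp_rot: [1.806, -0.001, 1.581]
contact_force: [-0.1, -0.3, -2.4]
width: 54.6
```

```bash
python3 - <<'E'
from h import *
st(); held('red'); place(-130,28.9,-93.6,26.3,dx=6,dz=5)
E
```

```text
t 26.55 tcp [668.3 -82.2 247.4] rpy [ 1.806e+00 -1.000e-03  1.581e+00] F [-0.1 -0.3 -2.4] w 54.6 j [-0.57  0.1   2.26  2.24  0.74  2.17]
n 28873 face slope dz/dy deg -28.9 z at y=0 -25.5 y extent [-92.4  27.8] len [137.2] x [-26.4  26.4]
tcp [666.1 -83.1 147.1] tool [ 0.975  0.011 -0.223]
jaw 1 shift [  -3.    -0.5 -103.5] turn [-0.  -0.3  0. ]
jaw -1 shift [  -3.    -0.5 -103.5] turn [175.3   1.9 -40.7]
```

>>> {"api": "send_rows", "payload": {"targets": [[[-2,-0.5,-40],[0,-0.3,0],0.5],[[-2.5,-0.5,-75],[0,-0.3,0],0.5],[[-2.5,-0.5,-95],[0,-0.3,0],0.5],[[-2.5,-0.5,-102],[0,-0.3,0],0.5],[[-2.5,-0.5,-102],[0,-0.3,0],0.5],[[-2.5,-0.5,-104],[0,-0.3,0],0.5]]}}

```text
t: 27.35
tool_pos: [667.5, -83.5, 148.9]
tcp_rot: [1.793, 0.002, 1.582]
contact_force: [0.2, 0.3, -2.3]
width: 54.7
```

```bash
python3 - <<'E'
from h import *
st(); p,d,K,T=grab("side"); X=pts(d,K,T); cv2.imwrite('pics/s6.png',cv2.resize(p[130:280,200:400],None,fx=4,fy=4,interpolation=cv2.INTER_CUBIC)); st()
E
```

```text
t 27.35 tcp [667.5 -83.5 148.9] rpy [1.793 0.002 1.582] F [ 0.2  0.3 -2.3] w 54.7 j [-0.57  0.42  2.23  2.42  0.95  1.89]
t 27.4 tcp [667.3 -83.3 148.2] rpy [1.794 0.002 1.582] F [ 0.3 -0.7 -1.7] w 54.7 j [-0.57  0.42  2.24  2.43  0.95  1.89]
```

View pics/s6.png

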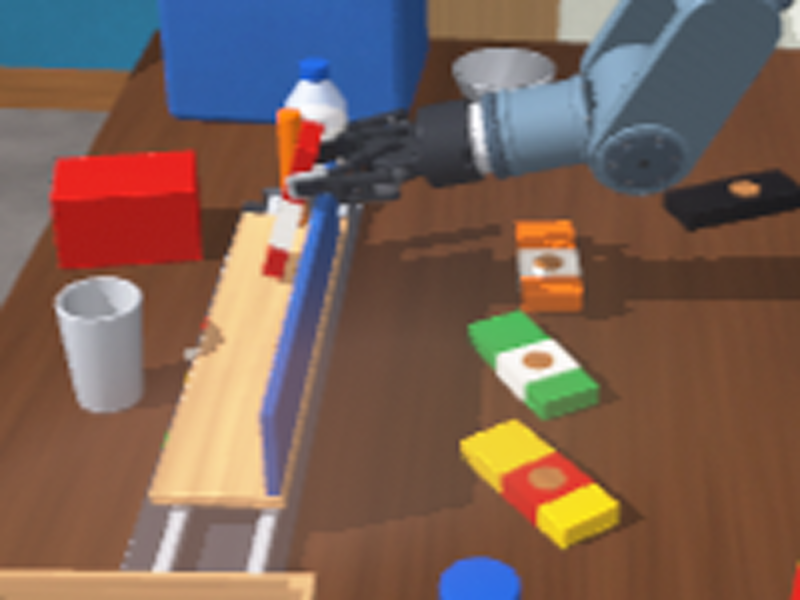

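The crop shows red at (293,200), tilted back and just above the deck in front of the board. Touch down and press back gently.

>>> {"api": "send_rows", "payload": {"targets": [[[0,0,-2],[0,0,0],0.5],[[0,0,-4],[0,0,0],0.5],[[0,0,-6],[0,0,0],0.5],[[-2,0,-6],[0,0,0],0.5],[[-4,0,-6],[0,0,0],0.5],[[-5,0,-6],[0,0,0],0.5]]}}

```text
t: 28.15
tool_pos: [662.4, -83.5, 142.6]
tcp_rot: [1.793, 0.002, 1.582]
contact_force: [1.4, 0.1, 1.1]
width: 54.7
```

>>> {"api": "send_rows", "payload": {"targets": [[[-1,0,-1],[0,0,0],0.5],[[-2,0,-1],[0,0,0],0.5],[[-3,0,-1],[0,0,0],0.5],[[-3,0,-1],[0,0,0],0.5]]}}

```text
t: 28.65
tool_pos: [659.7, -83.7, 142.4]
tcp_rot: [1.791, 0.002, 1.582]
contact_force: [2.3, 0.0, 4.5]
width: 54.5
```

>>> {"api": "send_rows", "payload": {"targets": [[[0,0,0],[0,0,0],0.7],[[0,0,0],[0,0,0],0.78],[[0,0,0],[0,0,0],0.78],[[0,0,0],[0,0,0],0.78],[[-10,0,2],[0,0,0],0.78],[[-30,0,7],[0,0,0],0.78],[[-60,0,14],[0,0,0],0.78],[[-90,0,30],[0,0,0],0.78]]}}

```text
t: 29.65
tool_pos: [568.2, -83.0, 171.9]
tcp_rot: [1.793, 0.001, 1.582]
contact_force: [0.4, 0.1, 1.8]
width: 66.6
```

```bash
cat >> h.py <<'E'
def lean(col,D=D1):
    "pose of a placed carton's front face from the side depth, in deck axes"
    p,d,K,T=grab("side"); X=pts(d,K,T); h=cv2.cvtColor(p,cv2.COLOR_BGR2HSV); lo,hi=HUE[col]
    ex=np.array([np.cos(YAW),np.sin(YAW)]); Q=X-D; q=np.stack([Q[...,0]*ex[0]+Q[...,1]*ex[1],-Q[...,0]*ex[1]+Q[...,1]*ex[0],Q[...,2]],-1)
    m=(cv2.inRange(h,lo,hi)>0)&(d>0)&(q[...,0]>-90)&(q[...,0]<60)&(abs(q[...,1])<205)&(q[...,2]>5)&(q[...,2]<160)
    P=q[m]; 
    if len(P)<20: print(col,'few',len(P)); return
    u,s,v=np.linalg.svd(P-P.mean(0),full_matrices=False)
    print(col,len(P),'min',np.percentile(P,1,0).round(1),'max',np.percentile(P,99,0).round(1),'normal',v[2].round(3),'lean',np.degrees(np.arctan2(abs(v[2][2]),np.hypot(*v[2][:2]))).round(1),'long',v[0].round(2))
E
python3 - <<'E'
from h import *
st(); lean('red'); jar(); p,d,K,T=grab('side'); cv2.imwrite('pics/s7.png',cv2.resize(p[130:280,200:400],None,fx=4,fy=4,interpolation=cv2.INTER_CUBIC))
E
```

```text
t 29.65 tcp [568.2 -83.  171.9] rpy [1.793e+00 1.000e-03 1.582e+00] F [0.4 0.1 1.8] w 66.6 j [-0.78  0.21  2.48  2.21  1.05  1.94]
red 121 min [ -48.8 -151.5    7.8] max [  2.6 -97.7 140.6] normal [-0.959  0.037 -0.282] lean 16.4 long [ 0.28  0.13 -0.95]
lid n 180 mid [466.8 372.   75.5] zmed 74.18838446045385
```

View pics/s7.png

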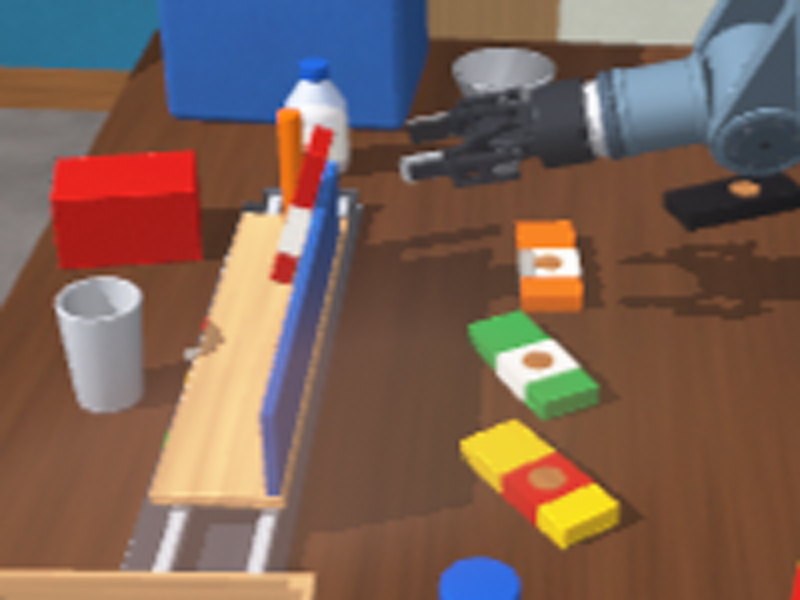

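Red leans at 16.4°. For the next cartons I turn the hand over (j6 about −180°), so the path to the placing pose stays inside j6's range.

>>> {"api": "send_rows", "payload": {"targets": [[[0,0,50],[0,0,0],0.85],[[0,0,100],[-9.7,-0.1,2.2],0.85],[[0,0,140],[-20,-0.2,4.5],0.85],[[0,0,140],[-30,-0.3,6.8],0.85],[[0,0,140],[-40,-0.5,9],0.85],[[0,0,140],[-50,-0.6,11.2],0.85],[[0,0,140],[-60,-0.7,13.5],0.85],[[0,0,140],[-70,-0.8,15.8],0.85]]}}

```text
t: 30.8
tool_pos: [569.1, -83.9, 313.0]
tcp_rot: [2.199, 1.193, 2.177]
contact_force: [0.6, 0.1, -0.5]
width: 72.5
```

>>> {"api": "send_rows", "payload": {"targets": [[[0,0,0],[-10,-0.1,2.2],0.85],[[0,0,0],[-20,-0.2,4.5],0.85],[[0,0,0],[-30,-0.3,6.8],0.85],[[0,0,0],[-40,-0.5,9],0.85],[[0,0,0],[-50,-0.6,11.2],0.85],[[0,0,0],[-60,-0.7,13.5],0.85],[[0,0,0],[-70,-0.8,15.8],0.85],[[0,0,0],[-80,-0.9,18],0.85]]}}

```text
t: 31.8
tool_pos: [569.6, -83.8, 313.1]
tcp_rot: [-1.816, 0.433, -1.66]
contact_force: [-0.3, -0.3, 0.3]
width: 72.8
```

```bash
cat >> h.py <<'E'
def see():
    p,d,K,T=grab("top")
    for c in cartons(p,d,K,T):
        if 110<c[2][0]<150 and 40<c[2][1]<70: print(c[0],np.round(c[1],1),np.round(c[2],1),round(c[3],1))
def branch(tcp,tool,jaw,q0=None):
    import kin
    z=np.array(tool)/np.linalg.norm(tool); x=np.array(jaw,float); x-=z*(x@z); x/=np.linalg.norm(x)
    for sg in(1,-1):
        R=np.stack([sg*x,np.cross(z,sg*x),z],1)
        for q in kin.ik(np.array(tcp),R,kin.K,kin.seeds(25)): print('  ik jaw',sg,q.round(2))
E
python3 - <<'E'
from h import *
st(); see()
tcp,tool,jaw=pick((427.3,-166.7),-84.9,-1,z=0); branch(tcp-tool*110,tool,jaw); goal(tcp-tool*110,tool,jaw)
E
```

```text
t 31.8 tcp [569.6 -83.8 313.1] rpy [-1.816  0.433 -1.66 ] F [-0.3 -0.3  0.3] w 72.8 j [-0.79 -0.35  2.47  1.8   0.8  -0.1 ]
[475. 253.] [ 365.5 -479.3] [111.7  49.9] 73.3
[321. 228.] [438.9   6.4] [139.3  56.4] -58.4
[269. 230.] [428.4 175. ] [139.7  57.2] -52.3
  ik jaw 1 [-0.94  0.46  1.64  0.26  1.5   2.04]
  ik jaw -1 [-0.94  0.46  1.64  0.26  1.5  -1.11]
jaw 1 shift [-134.8 -166.8 -217.9] turn [ 62.3  86.8 -33.5]
jaw -1 shift [-134.8 -166.8 -217.9] turn [-56.2  18.2 102.3]
```

>>> {"api": "send_rows", "payload": {"targets": [[[-12,-15,0],[5.8,8.1,-3.1],0.85],[[-25,-30,0],[11.7,16.3,-6.3],0.85],[[-37,-45,0],[17.5,24.4,-9.4],0.85],[[-50,-60,-10],[23.4,32.6,-12.6],0.85],[[-62,-80,-30],[29.2,40.7,-15.7],0.85],[[-75,-100,-50],[35,48.8,-18.8],0.85],[[-88,-120,-70],[41,57,-22],0.85],[[-100,-140,-90],[46.7,65.1,-25.1],0.85]]}}

```text
t: 32.85
tool_pos: [469.8, -224.4, 223.1]
tcp_rot: [3.094, 0.411, -2.752]
contact_force: [1.1, 0.6, 0.6]
width: 72.4
```

```bash
python3 - <<'E'
from h import *
st(); see()
tcp,tool,jaw=pick((427.3,-166.7),-84.9,-1,z=0); goal(tcp-tool*110,tool,jaw)
E
```

```text
t 32.85 tcp [ 469.8 -224.4  223.1] rpy [ 3.094  0.411 -2.752] F [1.1 0.6 0.6] w 72.4 j [-0.94 -0.06  1.92  0.43  1.25  1.67]
[376. 232.] [ 427.3 -167. ] [140.   56.4] -84.9
[269. 230.] [428.4 175. ] [139.7  57.2] -52.3
[322. 228.] [438.9   6.4] [139.4  56.4] -58.4
jaw 1 shift [ -34.3  -23.3 -124.4] turn [ 20.4  28.3 -10.8]
jaw -1 shift [ -34.3  -23.3 -124.4] turn [-19.6 -51.  147.9]
```

>>> {"api": "send_rows", "payload": {"targets": [[[-11,-8,-30],[6.8,9.4,-3.6],0.85],[[-23,-16,-70],[13.6,18.8,-7.2],0.85],[[-34,-23,-124],[20.4,28.3,-10.8],0.85],[[-34,-23,-124],[20.4,28.3,-10.8],0.85],[[-34,-23,-124],[20.4,28.3,-10.8],0.85],[[-36,4,-172],[20.4,28.3,-10.8],0.85],[[-36,4,-172],[20.4,28.3,-10.8],0.85],[[-36,4,-172],[20.4,28.3,-10.8],0.85]]}}

```text
t: 33.9
tool_pos: [434.1, -224.4, 49.6]
tcp_rot: [2.621, 0.003, -3.053]
contact_force: [-0.7, -0.3, 1.0]
width: 72.5
```

```bash
python3 - <<'E'
from h import *
st()
tcp,tool,jaw=pick((427.3,-167),-84.9,-1,z=0); goal(tcp,tool,jaw)
E
```

```text
t 33.9 tcp [ 434.1 -224.4   49.6] rpy [ 2.621e+00  3.000e-03 -3.053e+00] F [-0.7 -0.3  1. ] w 72.5 j [-0.91  0.5   1.69  0.28  1.4   2.03]
jaw 1 shift [ -4.2  28.3 -49.6] turn [ 0.2  0.2 -0. ]
jaw -1 shift [ -4.2  28.3 -49.6] turn [  7.8 -89.4 155.9]
```

>>> {"api": "send_rows", "payload": {"targets": [[[-2,14,-25],[0,0,0],0.85],[[-3,22,-39],[0,0,0],0.85],[[-4,28,-49],[0,0,0],0.85],[[-4,28,-50],[0,0,0],0.85],[[-4,28,-50],[0,0,0],0.5],[[-4,28,-50],[0,0,0],0.5],[[-4,28,-50],[0,0,0],0.5],[[-4,28,-50],[0,0,0],0.5]]}}

```text
t: 34.9
tool_pos: [430.8, -197.7, 0.4]
tcp_rot: [2.623, 0.004, -3.053]
contact_force: [-0.3, -3.5, 5.6]
width: 54.2
```

>>> {"api": "send_rows", "payload": {"targets": [[[0,0,0],[0,0,0],0.5],[[0,0,10],[0,0,0],0.5],[[0,0,50],[0,0,0],0.5],[[0,0,100],[0,0,0],0.5],[[0,0,150],[0,0,0],0.5],[[0,0,200],[0,0,0],0.5],[[0,0,250],[0,0,0],0.5],[[0,0,300],[0,0,0],0.5]]}}

```text
t: 35.9
tool_pos: [430.3, -197.1, 302.3]
tcp_rot: [2.623, 0.004, -3.053]
contact_force: [0.8, 0.1, -2.1]
width: 54.4
```

```bash
python3 - <<'E'
from h import *
st(); held('orange'); place(-40,29,-94,25.5,dx=-60,dz=200)
E
```

```text
t 35.9 tcp [ 430.3 -197.1  302.3] rpy [ 2.623  0.004 -3.053] F [ 0.8  0.1 -2.1] w 54.4 j [-0.89  0.14  1.59  0.3   1.84  2.18]
n 4585 face slope dz/dy deg 25.8 z at y=0 -20.9 y extent [-29.8  59.2] len [98.7] x [-26.6  26.3]
tcp [600.2   6.2 342.3] tool [ 0.974  0.011 -0.225]
jaw 1 shift [168.  204.9  33.3] turn [ 39.9 -35.2 -88.2]
jaw -1 shift [168.  204.9  33.3] turn [-76.6 -84.1  57.4]
```

```bash
cat >> h.py <<'E'
def held2(sgn=1):
    "depth-only: face of the held carton between the fingers, flipped hand (bottom at +y)"
    s=r.sense(); p,d,K,T=grab("wrist"); X=pts(d,K,T); R=Ro.from_euler('xyz',s['tcp_rot']).as_matrix(); Y=(X-s['tool_pos'])@R
    zz=-25.5+sgn*.554*Y[...,1]
    m=(d>0)&(abs(Y[...,0])<24)&(abs(Y[...,1])<130)&(abs(Y[...,2]-zz)<14); P=Y[m]
    for _ in range(4):
        A=np.c_[P[:,1],np.ones(len(P))]; k=np.linalg.lstsq(A,P[:,2],rcond=None)[0]; P=P[abs(P[:,2]-A@k)<3]
    a=np.arctan(k[0]); y0,y1=np.percentile(P[:,1],[.3,99.7]); e=(y1 if sgn>0 else y0)
    By=-abs(e)-.8; print('n',len(P),'slope',np.degrees(a).round(1),'y',round(y0,1),round(y1,1),'len',((y1-y0)/np.cos(a)).round(1),'B',round(By,1),(k[1]+abs(k[0]*By)).round(1))
    return p
E
python3 - <<'E'
from h import *
held2()
E
```

```text
n 10107 slope 29.5 y -27.5 93.9 len 139.4 B -94.7 30.4
```

>>> {"api": "send_rows", "payload": {"targets": [[[5,10,20],[-6,-6.7,4.6],0.5],[[10,25,40],[-12.2,-13.4,9.2],0.5],[[15,40,50],[-18.4,-20.2,13.8],0.5],[[25,60,60],[-24.5,-26.9,18.4],0.5],[[35,85,60],[-30.6,-33.6,23],0.5],[[50,110,60],[-36.8,-40.4,27.5],0.5],[[65,130,60],[-42.9,-47.1,32.1],0.5],[[80,150,60],[-49,-53.8,36.7],0.5]]}}

```text
t: 37.0
tool_pos: [511.9, -47.7, 365.3]
tcp_rot: [-2.422, 0.354, -2.049]
contact_force: [0.8, 0.0, -1.4]
width: 54.4
```

```bash
python3 - <<'E'
from h import *
st(); held2(); place(-40,29,-94,25.5,dx=-60,dz=200)
E
```

```text
t 37.0 tcp [511.9 -47.7 365.3] rpy [-2.422  0.354 -2.049] F [ 0.8  0.  -1.4] w 54.4 j [-0.51 -0.62  2.18  0.37  0.88  1.54]
n 10185 slope 29.5 y -28.4 92.6 len 139.0 B -93.4 30.6
tcp [600.2   6.2 342.3] tool [ 0.974  0.011 -0.225]
jaw 1 shift [ 89.1  51.2 -19.7] turn [130.3 -16.3 -70.2]
jaw -1 shift [ 89.1  51.2 -19.7] turn [-27.3 -30.1  20.3]
```

>>> {"api": "send_rows", "payload": {"targets": [[[20,10,0],[-5.4,-6,4],0.5],[[40,20,0],[-11,-12,8.1],0.5],[[55,30,0],[-16.4,-18,12.2],0.5],[[70,40,0],[-22,-24,16.2],0.5],[[89,51,-20],[-27.3,-30.1,20.3],0.5],[[89,51,-20],[-27.3,-30.1,20.3],0.5],[[89,51,-20],[-27.3,-30.1,20.3],0.5],[[89,51,-20],[-27.3,-30.1,20.3],0.5]]}}

```text
t: 38.05
tool_pos: [598.8, 10.2, 342.8]
tcp_rot: [-1.815, 0.022, -1.551]
contact_force: [-0.5, 0.3, -1.2]
width: 54.2
```

```bash
python3 - <<'E'
from h import *
st(); held2(); place(-40,29.5,-93.5,30.5,dx=8,dz=110)
E
```

```text
t 38.05 tcp [598.8  10.2 342.8] rpy [-1.815  0.022 -1.551] F [-0.5  0.3 -1.2] w 54.2 j [-0.42 -0.39  2.41  1.93  0.46 -0.49]
n 10209 slope 29.4 y -28.5 92.0 len 138.3 B -92.8 30.5
tcp [664.1   6.9 253. ] tool [ 0.972  0.011 -0.233]
jaw 1 shift [ 65.7  -2.6 -87.7] turn [174.    2.9 -42.6]
jaw -1 shift [ 65.7  -2.6 -87.7] turn [-0.9 -0.5 -0.4]
```

>>> {"api": "send_rows", "payload": {"targets": [[[30,-1,-30],[-0.9,-0.5,-0.4],0.5],[[60,-2,-60],[-0.9,-0.5,-0.4],0.5],[[65.5,-2.6,-90],[-0.9,-0.5,-0.4],0.5],[[65.5,-2.6,-90],[-0.9,-0.5,-0.4],0.5],[[65.5,-2.6,-90],[-0.9,-0.5,-0.4],0.5],[[65.5,-2.6,-130],[-0.9,-0.5,-0.4],0.5],[[65.5,-2.6,-165],[-0.9,-0.5,-0.4],0.5],[[65.5,-2.6,-180],[-0.9,-0.5,-0.4],0.5]]}}

```text
t: 39.1
tool_pos: [664.1, 6.9, 161.8]
tcp_rot: [-1.805, 0.002, -1.559]
contact_force: [-0.0, 0.4, -1.1]
width: 54.6
```

```bash
python3 - <<'E'
from h import *
st(); held2(); place(-40,29.4,-93.3,30.5,dx=4,dz=2); lean('red'); jar()
E
```

```text
t 39.1 tcp [664.1   6.9 161.8] rpy [-1.805  0.002 -1.559] F [-0.   0.4 -1.1] w 54.6 j [-0.33  0.35  2.28  2.69  0.85 -1.34]
n 9445 slope 29.2 y -28.5 72.5 len 115.7 B -73.3 19.1
tcp [659.8   6.8 144.8] tool [ 0.973  0.011 -0.232]
jaw 1 shift [ -3.8  -0.1 -15.5] turn [174.9   2.  -42. ]
jaw -1 shift [ -3.8  -0.1 -15.5] turn [-0.1 -0.2 -0. ]
red 64 min [ -48.9 -154.9    8.2] max [ -5.5 -98.2 140.4] normal [ 0.967 -0.002  0.256] lean 14.8 long [ 0.25  0.16 -0.95]
lid n 203 mid [486.1 351.9  74.1] zmed 73.78690076409237
```

The jar was knocked to (486, 352). It is upright and still on the mat, 28 mm off centre, and I'll recentre it later. Continue with orange.

>>> {"api": "send_rows", "payload": {"targets": [[[-1,0,-6],[0,0,0],0.5],[[-2,0,-11],[0,0,0],0.5],[[-3,0,-14],[0,0,0],0.5],[[-4,0,-16],[0,0,0],0.5],[[-5,0,-18],[0,0,0],0.5],[[-6,0,-18.5],[0,0,0],0.5],[[-7,0,-18.5],[0,0,0],0.5]]}}

```text
t: 40.12
tool_pos: [657.8, 6.7, 144.8]
tcp_rot: [-1.804, 0.001, -1.559]
contact_force: [2.3, 0.1, 0.8]
width: 54.5
```

>>> {"api": "send_rows", "payload": {"targets": [[[-0.5,0,0],[0,0,0],0.5],[[-1,0,0],[0,0,0],0.5]]}}

```text
t: 40.38
tool_pos: [656.8, 6.7, 144.8]
tcp_rot: [-1.804, 0.001, -1.559]
contact_force: [0.1, -0.0, -0.3]
width: 54.3
```

>>> {"api": "send_rows", "payload": {"targets": [[[-0.5,0,-1],[0,0,0],0.5],[[-1,0,-2],[0,0,0],0.5],[[-1.5,0,-2.5],[0,0,0],0.5],[[-2,0,-2.5],[0,0,0],0.5]]}}

```text
t: 40.88
tool_pos: [655.9, 6.6, 144.5]
tcp_rot: [-1.798, 0.0, -1.558]
contact_force: [1.0, 1.4, 7.0]
width: 54.4
```

>>> {"api": "send_rows", "payload": {"targets": [[[-0.5,0,0.5],[0,0,0],0.7],[[-0.5,0,0.5],[0,0,0],0.78],[[-0.5,0,0.5],[0,0,0],0.78],[[-0.5,0,0.5],[0,0,0],0.78],[[-10,0,2],[0,0,0],0.78],[[-30,0,7],[0,0,0],0.78],[[-60,0,14],[0,0,0],0.78],[[-95,0,40],[0,0,0],0.78]]}}

```text
t: 41.88
tool_pos: [559.1, 7.2, 182.7]
tcp_rot: [-1.802, 0.003, -1.558]
contact_force: [0.2, -0.6, 1.4]
width: 66.6
```

```bash
python3 - <<'E'
from h import *
st(); lean('red'); lean('orange'); jar(); see()
tcp,tool,jaw=pick((438.9,6.4),-58.4,-1,z=0); branch(tcp-tool*100,tool,jaw); goal(tcp-tool*100,tool,jaw)
E
```

```text
t 41.88 tcp [559.1   7.2 182.7] rpy [-1.802  0.003 -1.558] F [ 0.2 -0.6  1.4] w 66.6 j [-0.49  0.1   2.54  2.51  0.92 -1.27]
red 51 min [ -48.9 -153.1  117.9] max [-31.5 -99.6 139.9] normal [ 0.824 -0.19  -0.534] lean 32.3 long [-0.08 -0.97  0.22]
orange 168 min [ -49.9 -137.9    7.5] max [  3.7  -6.2 140.6] normal [-0.945 -0.092 -0.315] lean 18.4 long [-0.29 -0.22  0.93]
lid n 185 mid [486.  352.   75.2] zmed 74.21277119277988
[475. 252.] [ 365.3 -479.4] [111.8  50.1] 73.5
[269. 230.] [428.4 175. ] [139.7  57.2] -52.3
  ik jaw 1 [-0.54  0.46  1.67  0.23  1.49  1.98]
  ik jaw -1 [-0.54  0.46  1.67  0.23  1.49 -1.16]
jaw 1 shift [-80.2 -67.3 -99. ] turn [ 53.4  96.9 -40.3]
jaw -1 shift [-80.2 -67.3 -99. ] turn [-49.5  27.3 112.9]
```

>>> {"api": "send_rows", "payload": {"targets": [[[0,0,45],[0,0,0],0.85],[[0,0,90],[4.7,8.6,-3.6],0.85],[[-5,-5,120],[9.5,17.2,-7.2],0.85],[[-15,-15,120],[14.2,25.8,-10.7],0.85],[[-25,-25,110],[19,34.5,-14.3],0.85],[[-35,-35,100],[23.7,43,-18],0.85],[[-45,-45,80],[28.5,51.7,-21.5],0.85],[[-55,-50,60],[33.2,60.3,-25],0.85]]}}

```text
t: 43.08
tool_pos: [506.7, -44.9, 247.5]
tcp_rot: [-2.375, 0.283, -1.781]
contact_force: [0.4, 1.2, -0.1]
width: 72.3
```

```bash
python3 - <<'E'
from h import *
st(); tcp,tool,jaw=pick((438.9,6.4),-58.4,-1,z=0);goal(tcp-tool*60,tool,jaw)
E
```

```text
t 43.08 tcp [506.7 -44.9 247.5] rpy [-2.375  0.283 -1.781] F [ 0.4  1.2 -0.1] w 72.3 j [-0.65 -0.51  2.37  0.75  0.78  0.83]
jaw 1 shift [ -36.7    0.8 -195.5] turn [ 31.4  68.8 -29.1]
jaw -1 shift [ -36.7    0.8 -195.5] turn [-26.3  -6.6 133.7]
```

>>> {"api": "send_rows", "payload": {"targets": [[[-5,0,-10],[4,8.6,-3.6],0.85],[[-10,0,-20],[8,17.2,-7.3],0.85],[[-15,0,-40],[12,25.8,-10.9],0.85],[[-20,0,-60],[16,34.4,-14.5],0.85],[[-25,0,-80],[20,43,-18.2],0.85],[[-30,0,-100],[24,51.6,-21.8],0.85],[[-34,0,-120],[28,60.2,-25.5],0.85],[[-36.7,0.8,-150],[31.4,68.8,-29.1],0.85]]}}

```text
t: 44.08
tool_pos: [471.2, -44.2, 96.3]
tcp_rot: [2.612, -0.002, -2.591]
contact_force: [0.1, -0.5, 0.1]
width: 72.6
```

```bash
python3 - <<'E'
from h import *
st(); tcp,tool,jaw=pick((438.9,6.4),-58.4,-1,z=0);goal(tcp-tool*40,tool,jaw);goal(tcp,tool,jaw)
E
```

```text
t 44.08 tcp [471.2 -44.2  96.3] rpy [ 2.612e+00 -2.000e-03 -2.591e+00] F [ 0.1 -0.5  0.1] w 72.6 j [-0.52  0.42  1.7   0.24  1.5   2.  ]
jaw 1 shift [ -6.5   8.6 -61.7] turn [-0.2 -0.3  0.1]
jaw -1 shift [ -6.5   8.6 -61.7] turn [ -47.4   76.9 -155.5]
jaw 1 shift [-16.9  25.7 -96.3] turn [-0.2 -0.3  0.1]
jaw -1 shift [-16.9  25.7 -96.3] turn [ -47.4   76.9 -155.5]
```

>>> {"api": "send_rows", "payload": {"targets": [[[-3,5,-40],[0,0,0],0.85],[[-6.5,8.6,-62],[0,0,0],0.85],[[-12,17,-80],[0,0,0],0.85],[[-17,25.7,-96],[0,0,0],0.85],[[-17,25.7,-97],[0,0,0],0.85],[[-17,25.7,-97],[0,0,0],0.85],[[-17,25.7,-97],[0,0,0],0.5],[[-17,25.7,-97],[0,0,0],0.5]]}}

```text
t: 45.08
tool_pos: [455.6, -19.5, 0.4]
tcp_rot: [2.615, -0.001, -2.592]
contact_force: [1.2, -2.4, 4.5]
width: 54.3
```

>>> {"api": "send_rows", "payload": {"targets": [[[0,0,0],[0,0,0],0.5],[[0,0,0],[0,0,0],0.5],[[0,0,10],[0,0,0],0.5],[[0,0,60],[0,0,0],0.5],[[0,0,120],[0,0,0],0.5],[[0,0,180],[0,0,0],0.5],[[0,0,240],[0,0,0],0.5],[[0,0,300],[0,0,0],0.5]]}}

```text
t: 46.08
tool_pos: [454.9, -19.1, 302.8]
tcp_rot: [2.615, -0.001, -2.592]
contact_force: [0.4, -0.3, -1.3]
width: 54.6
```

```bash
python3 - <<'E'
from h import *
st(); held2(); place(50,29,-94,30,dx=-60,dz=200)
E
```

```text
t 46.08 tcp [454.9 -19.1 302.8] rpy [ 2.615e+00 -1.000e-03 -2.592e+00] F [ 0.4 -0.3 -1.3] w 54.6 j [-0.49  0.13  1.6   0.27  1.87  2.12]
n 9631 slope 29.9 y -26.9 93.1 len 138.4 B -93.9 30.8
tcp [594.8  96.1 343.3] tool [ 0.974  0.011 -0.225]
jaw 1 shift [137.3 116.2  32.5] turn [  50.   -27.1 -112.7]
jaw -1 shift [137.3 116.2  32.5] turn [-53.4 -96.3  40.1]
```

Green is held. Same route as orange.

>>> {"api": "send_rows", "payload": {"targets": [[[5,10,20],[-4.8,-8.6,3.6],0.5],[[10,20,40],[-9.6,-17.3,7.2],0.5],[[18,30,50],[-14.4,-26,10.8],0.5],[[27,40,60],[-19.2,-34.6,14.4],0.5],[[36,50,60],[-24,-43.3,18],0.5],[[46,60,60],[-28.8,-52,21.6],0.5],[[56,70,60],[-33.6,-60.6,25.2],0.5],[[66,80,60],[-38.4,-69.3,28.8],0.5]]}}

```text
t: 47.12
tool_pos: [523.0, 60.7, 371.1]
tcp_rot: [-2.292, 0.209, -1.811]
contact_force: [-0.2, -1.1, -1.4]
width: 54.7
```

```bash
python3 - <<'E'
from h import *
st(); place(50,29.8,-93.8,30.7,dx=-60,dz=190)
E
```

```text
t 47.12 tcp [523.   60.7 371.1] rpy [-2.292  0.209 -1.811] F [-0.2 -1.1 -1.4] w 54.7 j [-0.16 -0.61  2.2   0.12  0.69  1.7 ]
tcp [595.5  96.1 333.4] tool [ 0.971  0.011 -0.239]
jaw 1 shift [ 72.5  35.4 -37.7] turn [145.1  -8.7 -73.2]
jaw -1 shift [ 72.5  35.4 -37.7] turn [-14.8 -25.9  11.2]
```

>>> {"api": "send_rows", "payload": {"targets": [[[20,10,0],[-4.9,-8.6,3.7],0.5],[[40,20,-10],[-9.9,-17.3,7.5],0.5],[[60,30,-20],[-14.8,-25.9,11.2],0.5],[[72,35,-38],[-14.8,-25.9,11.2],0.5],[[72,35,-38],[-14.8,-25.9,11.2],0.5],[[72,35,-38],[-14.8,-25.9,11.2],0.5],[[72,35,-38],[-14.8,-25.9,11.2],0.5],[[72,35,-38],[-14.8,-25.9,11.2],0.5]]}}

```text
t: 48.12
tool_pos: [581.7, 134.5, 334.3]
tcp_rot: [-1.896, 0.068, -1.467]
contact_force: [-0.0, 0.7, -2.0]
width: 54.2
```

```bash
python3 - <<'E'
from h import *
st(); held2(); place(50,29.8,-93.8,30.7,dx=8,dz=110)
E
```

```text
t 48.12 tcp [581.7 134.5 334.3] rpy [-1.896  0.068 -1.467] F [-0.   0.7 -2. ] w 54.2 j [-0.08 -0.4   2.37  1.92  0.21 -0.35]
n 9914 slope 29.8 y -27.6 93.2 len 139.2 B -94.0 32.0
tcp [663.5  96.9 253.4] tool [ 0.971  0.011 -0.239]
jaw 1 shift [ 81.6 -37.1 -80.3] turn [170.3  11.4 -49.8]
jaw -1 shift [ 81.6 -37.1 -80.3] turn [-3.6 -5.  -5.4]
```

>>> {"api": "send_rows", "payload": {"targets": [[[20,-10,-10],[-1.8,-2.5,-2.7],0.5],[[40,-25,-20],[-3.6,-5,-5.4],0.5],[[60,-37,-40],[-3.6,-5,-5.4],0.5],[[81.6,-37,-60],[-3.6,-5,-5.4],0.5],[[81.6,-37,-80],[-3.6,-5,-5.4],0.5],[[81.6,-37,-80],[-3.6,-5,-5.4],0.5],[[81.6,-37,-80],[-3.6,-5,-5.4],0.5],[[81.6,-37,-80],[-3.6,-5,-5.4],0.5]]}}

```text
t: 49.18
tool_pos: [663.8, 97.3, 256.6]
tcp_rot: [-1.808, -0.001, -1.558]
contact_force: [0.6, 0.3, -1.1]
width: 54.3
```

```bash
python3 - <<'E'
from h import *
st(); place(50,29.8,-93.6,31.2,dx=4,dz=4); lean('orange'); jar()
E
```

```text
t 49.17 tcp [663.8  97.3 256.6] rpy [-1.808e+00 -1.000e-03 -1.558e+00] F [ 0.6  0.3 -1.1] w 54.3 j [-0.07  0.07  2.26  2.98  0.53 -1.45]
tcp [658.9  96.8 147.3] tool [ 0.971  0.011 -0.239]
jaw 1 shift [  -4.9   -0.5 -109.3] turn [-174.8   -2.    42.6]
jaw -1 shift [  -4.9   -0.5 -109.3] turn [ 0.   0.2 -0.1]
orange 140 min [ -48.9 -106.8    8.5] max [  4.2  -6.2 139.8] normal [-0.948 -0.112 -0.299] lean 17.4 long [-0.3  -0.05  0.95]
lid n 188 mid [486.2 351.3  74.5] zmed 74.01802692579253
```

>>> {"api": "send_rows", "payload": {"targets": [[[0,-0.5,-45],[0,0.2,0],0.5],[[-1,-0.5,-80],[0,0.2,0],0.5],[[-2,-0.5,-98],[0,0.2,0],0.5],[[-4,-0.5,-105],[0,0.2,0],0.5],[[-6,-0.5,-109],[0,0.2,0],0.5],[[-7,-0.5,-111],[0,0.2,0],0.5],[[-8,-0.5,-112],[0,0.2,0],0.5],[[-8,-0.5,-112],[0,0.2,0],0.5]]}}

```text
t: 50.28
tool_pos: [656.4, 96.8, 145.7]
tcp_rot: [-1.809, -0.001, -1.558]
contact_force: [0.3, -0.2, 0.4]
width: 54.7
```

>>> {"api": "send_rows", "payload": {"targets": [[[-0.5,0,-0.5],[0,0,0],0.5],[[-0.5,0,-1],[0,0,0],0.5]]}}

```text
t: 50.52
tool_pos: [656.3, 96.7, 145.6]
tcp_rot: [-1.807, -0.001, -1.558]
contact_force: [-0.5, -0.0, 4.0]
width: 54.4
```

>>> {"api": "send_rows", "payload": {"targets": [[[-1,0,0],[0,0,0],0.5],[[-2,0,0],[0,0,0],0.5],[[-2,0,0],[0,0,0],0.7],[[-2,0,0],[0,0,0],0.78],[[-2,0,0],[0,0,0],0.78],[[-12,0,2],[0,0,0],0.78],[[-32,0,7],[0,0,0],0.78],[[-62,0,14],[0,0,0],0.78]]}}

```text
t: 51.52
tool_pos: [593.5, 96.7, 159.8]
tcp_rot: [-1.807, -0.001, -1.558]
contact_force: [-0.8, 0.6, 0.3]
width: 66.5
```

>>> {"api": "send_rows", "payload": {"targets": [[[-30,0,45],[0,0,0],0.85],[[-35,0,90],[0,0,0],0.85],[[-35,0,120],[0,0,0],0.85],[[-35,0,120],[0,0,0],0.85]]}}

```text
t: 52.02
tool_pos: [558.9, 96.9, 284.3]
tcp_rot: [-1.798, -0.002, -1.558]
contact_force: [-0.3, 0.5, -0.2]
width: 72.8
```

```bash
python3 - <<'E'
from h import *
st(); lean('green'); lean('orange'); jar(); see()
tcp,tool,jaw=pick((428.4,175),-52.2,-1,z=0); branch(tcp-tool*60,tool,jaw); goal(tcp-tool*60,tool,jaw)
E
```

```text
t 52.02 tcp [558.9  96.9 284.3] rpy [-1.798 -0.002 -1.558] F [-0.3  0.5 -0.2] w 72.8 j [-0.1  -0.3   2.51  2.86  0.42 -1.35]
green 122 min [-49.9 -43.5  80.1] max [-22.3  83.1 140.3] normal [-0.967  0.065 -0.246] lean 14.2 long [-0.07 -1.    0.01]
orange 83 min [ -50.1 -105.2   85.6] max [-14.3  -6.8 139.8] normal [-0.889 -0.05  -0.455] lean 27.0 long [-0.13  0.98  0.15]
lid n 136 mid [485.9 353.3  76.3] zmed 74.63252977205696
[474. 253.] [ 365.3 -479.3] [111.8  50.1] 73.4
  ik jaw 1 [-0.21  0.46  1.77  0.34  1.35  2.12]
  ik jaw -1 [-0.21  0.46  1.77  0.34  1.35 -1.02]
jaw 1 shift [ -93.    31.5 -225.6] turn [ 47.4  98.3 -36.5]
jaw -1 shift [ -93.    31.5 -225.6] turn [-51.1  24.7 118.8]
```

>>> {"api": "send_rows", "payload": {"targets": [[[-5,3,10],[4.3,9,-3.3],0.85],[[-10,6,10],[8.6,17.9,-6.6],0.85],[[-20,9,0],[12.9,26.8,-10],0.85],[[-30,12,-10],[17.2,35.7,-13.3],0.85],[[-40,15,-30],[21.5,44.7,-16.6],0.85],[[-50,18,-50],[25.8,53.6,-19.9],0.85],[[-60,22,-70],[30.2,62.6,-23.2],0.85],[[-70,26,-90],[34.5,71.5,-26.5],0.85]]}}

```text
t: 53.22
tool_pos: [496.3, 129.6, 71.9]
tcp_rot: [-2.493, 0.367, -1.988]
contact_force: [0.9, 0.4, 0.3]
width: 72.5
```

```bash
python3 - <<'E'
from h import *
st(); see()
tcp,tool,jaw=pick((428.4,175),-52.2,-1,z=0); goal(tcp-tool*60,tool,jaw)
E
```

```text
t 53.23 tcp [496.3 129.6  71.9] rpy [-2.493  0.367 -1.988] F [0.9 0.4 0.3] w 72.5 j [0.02 0.01 2.4  1.97 0.   0.17]
[475. 253.] [ 365.3 -479.3] [111.8  50.1] 73.4
jaw 1 shift [-29.6  -1.6 -17.7] turn [ 26.2  63.4 -12.2]
jaw -1 shift [-29.6  -1.6 -17.7] turn [-25.1 -17.  150.8]
```

Near j5 = 0 the position drifted low (z 72) with no contact. Rise first, then turn.

>>> {"api": "send_rows", "payload": {"targets": [[[-5,0,30],[0,0,0],0.85],[[-10,0,70],[0,5,0],0.85],[[-15,0,110],[3,10,-2],0.85],[[-20,0,140],[6,16,-3],0.85],[[-20,0,140],[10,25,-5],0.85],[[-20,0,140],[14,34,-6.5],0.85],[[-20,0,140],[18,44,-8.5],0.85],[[-20,0,140],[22,53,-10],0.85]]}}

```text
t: 54.28
tool_pos: [473.2, 129.4, 211.0]
tcp_rot: [-3.004, 0.424, -2.179]
contact_force: [1.5, 1.4, -0.5]
width: 72.5
```

```bash
python3 - <<'E'
from h import *
st(); see()
tcp,tool,jaw=pick((428.4,175),-52.2,-1,z=0); goal(tcp-tool*60,tool,jaw)
E
```

```text
t 54.27 tcp [473.2 129.4 211. ] rpy [-3.004  0.424 -2.179] F [ 1.5  1.4 -0.5] w 72.5 j [-0.2  -0.28  2.15  0.39  1.    1.84]
[474. 252.] [ 365.3 -479.6] [111.4  50.1] 73.5
jaw 1 shift [ -11.3    0.9 -162.5] turn [ 8.8 43.  -8.3]
jaw -1 shift [ -11.3    0.9 -162.5] turn [ -0.9 -45.1 152.5]
```

>>> {"api": "send_rows", "payload": {"targets": [[[-3,0,-20],[2,9,-1.8],0.85],[[-5,0,-50],[4,19,-3.7],0.85],[[-7,0,-80],[6,29,-5.5],0.85],[[-9,0,-110],[8,39,-7.5],0.85],[[-11,1,-125],[8.8,43,-8.3],0.85],[[-11,1,-125],[8.8,43,-8.3],0.85],[[-11,1,-125],[8.8,43,-8.3],0.85]]}}

```text
t: 55.2
tool_pos: [464.7, 129.1, 89.3]
tcp_rot: [2.617, 0.001, -2.481]
contact_force: [-0.3, -0.5, 0.5]
width: 72.7
```

```bash
python3 - <<'E'
from h import *
st()
for n in('wrist','side'):
    p,d,K,T=grab(n); X=pts(d,K,T); h=cv2.cvtColor(p,cv2.COLOR_BGR2HSV)
    m=(d>0)&(X[...,2]>16)&(X[...,2]<25)&(X[...,0]>340)&(X[...,0]<510)&(X[...,1]>80)&(X[...,1]<260)&(h[...,1]>90)
    c=X[m][:,:2].astype(np.float32); rr=cv2.minAreaRect(c); print(n,len(c),np.round(rr[0],1),np.round(rr[1],1),rr[2])
tcp,tool,jaw=pick((428.4,175),-52.2,-1,z=0); goal(tcp,tool,jaw)
E
```

```text
t 55.2 tcp [464.7 129.1  89.3] rpy [ 2.617e+00  1.000e-03 -2.481e+00] F [-0.3 -0.5  0.5] w 72.7 j [-0.21  0.39  1.76  0.33  1.42  2.15]
wrist 7921 [429.  173.4] [ 56.5 141.6] 38.13058090209961
side 493 [431.3 174.7] [ 58.1 144.4] 38.299461364746094
jaw 1 shift [-18.9  23.2 -90.3] turn [-0.   0.1 -0.1]
jaw -1 shift [-18.9  23.2 -90.3] turn [ 55.  -71.1 155.9]
```

Yellow is undisturbed at (429,174), and its 141×56 mm confirms it is the small one. Grip.

>>> {"api": "send_rows", "payload": {"targets": [[[-1,2,-35],[0,0,0],0.85],[[-5,7,-60],[0,0,0],0.85],[[-12,15,-77],[0,0,0],0.85],[[-19,23,-90],[0,0,0],0.85],[[-19,23,-90.5],[0,0,0],0.85],[[-19,23,-90.5],[0,0,0],0.85],[[-19,23,-90.5],[0,0,0],0.5],[[-19,23,-90.5],[0,0,0],0.5]]}}

```text
t: 56.3
tool_pos: [447.8, 151.2, 1.0]
tcp_rot: [2.621, 0.004, -2.481]
contact_force: [-0.0, -2.3, 6.0]
width: 54.5
```

>>> {"api": "send_rows", "payload": {"targets": [[[0,0,0],[0,0,0],0.5],[[0,0,0],[0,0,0],0.5],[[0,0,10],[0,0,0],0.5],[[0,0,60],[0,0,0],0.5],[[0,0,120],[0,0,0],0.5],[[0,0,180],[0,0,0],0.5],[[0,0,240],[0,0,0],0.5],[[0,0,300],[0,0,0],0.5]]}}

```text
t: 57.3
tool_pos: [447.1, 151.3, 303.4]
tcp_rot: [2.622, 0.004, -2.481]
contact_force: [0.8, 0.7, -1.6]
width: 54.1
```

```bash
python3 - <<'E'
from h import *
st(); held2(); place(140,29.8,-93.8,31,dx=-60,dz=200)
E
```

```text
t 57.3 tcp [447.1 151.3 303.4] rpy [ 2.622  0.004 -2.481] F [ 0.8  0.7 -1.6] w 54.1 j [-0.17  0.09  1.64  0.35  1.79  2.32]
n 9961 slope 29.5 y -27.3 93.1 len 138.4 B -93.9 30.8
tcp [594.2 186.1 343.5] tool [ 0.971  0.011 -0.239]
jaw 1 shift [144.2  34.8  31.9] turn [  52.   -24.1 -118.5]
jaw -1 shift [144.2  34.8  31.9] turn [-47.5 -97.3  35.9]
```

```bash
python3 - <<'E'
from h import *
import kin
z=np.array([.971,.011,-.239]); z/=np.linalg.norm(z); x=np.array([.011,-1,0]); x-=z*(x@z); x/=np.linalg.norm(x)
R=np.stack([x,np.cross(z,x),z],1)
for X0,Z0 in((565,240),(580,300)):
  for y in(-20,40,97,140,187):
    for q in kin.ik(np.array([X0,y,Z0]),R,kin.K,kin.seeds(25)): print(X0,Z0,y,q.round(2))
st()
tool=z; goal([520,0,360],z,[.011,-1,0])
E
```

```text
565 240 -20 [-0.58 -0.15  2.55  2.24  0.77 -1.  ]
565 240 40 [-0.34 -0.14  2.55  2.56  0.66 -1.18]
565 240 97 [-0.1  -0.1   2.51  2.95  0.61 -1.44]
565 240 140 [ 0.07 -0.05  2.47  3.25  0.61 -1.64]
565 240 187 [ 0.24  0.02  2.4   3.53  0.64 -1.83]
580 300 -20 [-0.55 -0.33  2.49  2.03  0.61 -0.7 ]
580 300 40 [-0.32 -0.33  2.49  2.35  0.46 -0.91]
580 300 97 [-0.09 -0.28  2.45  2.86  0.38 -1.33]
580 300 140 [ 0.07 -0.22  2.41  3.29  0.39 -1.69]
580 300 187 [ 0.23 -0.14  2.36  3.66  0.45 -1.99]
t 57.35 tcp [450.  151.3 311.6] rpy [ 2.629  0.013 -2.48 ] F [2.5 1.  5.8] w 54.0 j [-0.17  0.08  1.63  0.35  1.8   2.32]
jaw 1 shift [  70.  -151.3   48.4] turn [-47.5 -97.3  35.9]
jaw -1 shift [  70.  -151.3   48.4] turn [  52.   -24.1 -118.5]
```

>>> {"api": "send_rows", "payload": {"targets": [[[5,-20,20],[-4.1,-8.4,3.1],0.5],[[10,-45,40],[-8.2,-16.8,6.2],0.5],[[18,-70,50],[-12.3,-25.2,9.3],0.5],[[26,-95,55],[-16.4,-33.6,12.4],0.5],[[35,-120,55],[-20.5,-42,15.5],0.5],[[45,-145,55],[-24.6,-50.4,18.6],0.5],[[55,-165,55],[-28.7,-58.8,21.7],0.5],[[64,-185,55],[-32.8,-67.2,24.8],0.5]]}}

```text
t: 58.35
tool_pos: [513.7, -33.6, 366.7]
tcp_rot: [-2.359, 0.196, -1.812]
contact_force: [0.7, 0.8, -1.2]
width: 54.4
```

```bash
python3 - <<'E'
from h import *
st(); goal([575,-10,330],[.971,.011,-.239],[.011,-1,0])
E
```

```text
t 58.35 tcp [513.7 -33.6 366.7] rpy [-2.359  0.196 -1.812] F [ 0.7  0.8 -1.2] w 54.4 j [-0.51 -0.63  2.18  0.42  0.89  1.24]
jaw 1 shift [ 61.3  23.6 -36.7] turn [-14.5 -29.8  11. ]
jaw -1 shift [ 61.3  23.6 -36.7] turn [142.9  -8.5 -78.4]
```

>>> {"api": "send_rows", "payload": {"targets": [[[15,5,0],[-4.8,-9.9,3.7],0.5],[[30,10,0],[-9.7,-19.9,7.3],0.5],[[45,15,-10],[-14.5,-29.8,11],0.5],[[61,24,-37],[-14.5,-29.8,11],0.5],[[61,24,-37],[-14.5,-29.8,11],0.5],[[61,24,-37],[-14.5,-29.8,11],0.5],[[61,24,-37],[-14.5,-29.8,11],0.5],[[61,24,-37],[-14.5,-29.8,11],0.5]]}}

```text
t: 59.35
tool_pos: [574.1, -9.1, 328.3]
tcp_rot: [-1.814, 0.001, -1.559]
contact_force: [0.1, 0.2, -1.6]
width: 54.7
```

```bash
python3 - <<'E'
from h import *
st(); goal([572,-5,255],[.971,.011,-.239],[.011,-1,0])
E
```

```text
t 59.35 tcp [574.1  -9.1 328.3] rpy [-1.814e+00  1.000e-03 -1.559e+00] F [ 0.1  0.2 -1.6] w 54.7 j [-0.52 -0.45  2.48  1.87  0.54 -0.48]
jaw 1 shift [ -2.1   4.1 -73.3] turn [-0.1 -0.1 -0. ]
jaw -1 shift [ -2.1   4.1 -73.3] turn [174.7   2.  -43.2]
```

>>> {"api": "send_rows", "payload": {"targets": [[[-1,2,-35],[0,0,0],0.5],[[-2,5,-70],[0,0,0],0.5],[[-2,30,-73],[0,0,0],0.5],[[-2,65,-73],[0,0,0],0.5],[[-2,100,-73],[0,0,0],0.5],[[-2,135,-73],[0,0,0],0.5],[[-2,170,-73],[0,0,0],0.5],[[-2,196,-73],[0,0,0],0.5]]}}

```text
t: 60.35
tool_pos: [572.3, 189.1, 256.8]
tcp_rot: [-1.812, 0.003, -1.558]
contact_force: [-0.6, -0.8, -0.8]
width: 54.6
```

```bash
python3 - <<'E'
from h import *
st(); held2(); place(140,29.6,-93.8,31,dx=8,dz=110)
E
```

```text
t 60.35 tcp [572.3 189.1 256.8] rpy [-1.812  0.003 -1.558] F [-0.6 -0.8 -0.8] w 54.6 j [ 0.24 -0.04  2.37  3.57  0.56 -1.88]
n 10063 slope 29.4 y -27.8 93.8 len 139.6 B -94.6 32.3
tcp [661.8 186.9 253.5] tool [ 0.972  0.011 -0.235]
jaw 1 shift [89.5 -3.9 -3.4] turn [174.8   2.3 -42.7]
jaw -1 shift [89.5 -3.9 -3.4] turn [-0.1 -0.2 -0.2]
```

>>> {"api": "send_rows", "payload": {"targets": [[[30,-1,0],[0,0,0],0.5],[[60,-2,0],[0,0,0],0.5],[[89,-3.5,-3],[0,0,0],0.5],[[89,-3.5,-3],[0,0,0],0.5],[[89,-3.5,-3],[0,0,0],0.5],[[88,-3.5,-45],[0,0,0],0.5],[[87,-3.5,-80],[0,0,0],0.5],[[87,-3.5,-95],[0,0,0],0.5]]}}

```text
t: 61.4
tool_pos: [657.4, 187.4, 159.3]
tcp_rot: [-1.816, 0.002, -1.555]
contact_force: [0.9, -0.0, -2.2]
width: 54.6
```

```bash
python3 - <<'E'
from h import *
st(); place(140,29.5,-94,31.2,dx=0,dz=2); lean('green');lean('orange')
E
```

```text
t 61.4 tcp [657.4 187.4 159.3] rpy [-1.816  0.002 -1.555] F [ 0.9 -0.  -2.2] w 54.6 j [ 0.18  0.4   2.18  3.37  0.77 -1.69]
tcp [653.5 186.8 145.7] tool [ 0.972  0.011 -0.233]
jaw 1 shift [ -3.9  -0.7 -13.6] turn [174.7   2.4 -42.8]
jaw -1 shift [ -3.9  -0.7 -13.6] turn [-0.1 -0.6 -0.3]
green 71 min [-49.9 -49.3  79.7] max [-32.7  80.6 141.1] normal [-0.998 -0.002 -0.068] lean 3.9 long [-0.02  0.95  0.33]
orange 94 min [ -49.9 -112.3   44.3] max [ -1.  170.1 140.2] normal [-0.887 -0.037 -0.461] lean 27.4 long [-0.06 -0.98  0.2 ]
```

>>> {"api": "send_rows", "payload": {"targets": [[[0,0,-6],[0,-0.3,-0.3],0.5],[[-1,0,-11],[0,-0.5,-0.3],0.5],[[-2,0,-13],[0,-0.5,-0.3],0.5],[[-3,0,-14.5],[0,-0.5,-0.3],0.5],[[-4,0,-15],[0,-0.5,-0.3],0.5],[[-4.5,0,-15],[0,-0.5,-0.3],0.5]]}}

```text
t: 62.25
tool_pos: [653.8, 187.4, 145.6]
tcp_rot: [-1.805, 0.002, -1.561]
contact_force: [1.9, 0.0, 2.4]
width: 53.7
```

>>> {"api": "send_rows", "payload": {"targets": [[[-0.5,0,-0.5],[0,0,0],0.5],[[-1,0,-0.5],[0,0,0],0.5]]}}

```text
t: 62.5
tool_pos: [653.1, 187.4, 145.6]
tcp_rot: [-1.804, 0.002, -1.561]
contact_force: [1.9, 0.2, 0.8]
width: 54.5
```

>>> {"api": "send_rows", "payload": {"targets": [[[-0.5,0,-1],[0,0,0],0.5],[[-1,0,-1],[0,0,0],0.5],[[-1,0,-1],[0,0,0],0.7],[[-1,0,-1],[0,0,0],0.78],[[-1,0,-1],[0,0,0],0.78],[[-12,0,2],[0,0,0],0.78],[[-32,0,7],[0,0,0],0.78],[[-62,0,14],[0,0,0],0.78]]}}

```text
t: 63.5
tool_pos: [590.2, 187.2, 159.7]
tcp_rot: [-1.804, 0.002, -1.561]
contact_force: [0.3, 0.0, 0.1]
width: 66.5
```

>>> {"api": "send_rows", "payload": {"targets": [[[-30,0,45],[0,0,0],0.85],[[-35,0,90],[0,0,0],0.85],[[-35,0,130],[0,0,0],0.85],[[-35,-30,140],[0,0,0],0.85],[[-35,-60,140],[0,0,0],0.85]]}}

```text
t: 64.12
tool_pos: [554.8, 130.5, 302.0]
tcp_rot: [-1.8, 0.003, -1.559]
contact_force: [-0.3, 0.5, -0.3]
width: 72.5
```

```bash
python3 - <<'E'
from h import *
st(); jar(); deck()
for c in('yellow','green','orange','red'): lean(c)
p,d,K,T=grab('side'); a=cv2.resize(p[120:280,200:400],(800,600)[:1]*1+(640,),interpolation=cv2.INTER_CUBIC) if 0 else cv2.resize(p[125:275,210:410],(800,600),interpolation=cv2.INTER_CUBIC); cv2.imwrite('pics/s8.png',a)
E
```

```text
t 64.12 tcp [554.8 130.5 302. ] rpy [-1.8    0.003 -1.559] F [-0.3  0.5 -0.3] w 72.5 j [ 0.04 -0.32  2.47  3.21  0.35 -1.62]
lid n 151 mid [486.1 352.3  75.8] zmed 74.36375858626968
post top 63 [ 673.3 -160.2  165. ]
yellow 188 min [-49.8 104.2   6.7] max [  4.3 171.7 140.3] normal [ 0.954 -0.029  0.298] lean 17.4 long [-0.3  -0.19  0.93]
green 81 min [-49.5 -50.3  78.9] max [-31.6  81.  138.9] normal [-0.988  0.034 -0.149] lean 8.6 long [-0.01  0.95  0.31]
orange 96 min [ -49.9 -109.4   34.1] max [ -6.3 172.3 140.4] normal [-0.897 -0.057 -0.438] lean 26.0 long [ 0.04  0.98 -0.22]
red 117 min [ -49.1 -151.9   35.1] max [ -7.4 172.9 139.3] normal [-0.953 -0.005 -0.303] lean 17.6 long [ 0.08  0.96 -0.26]
```

View pics/s8.png

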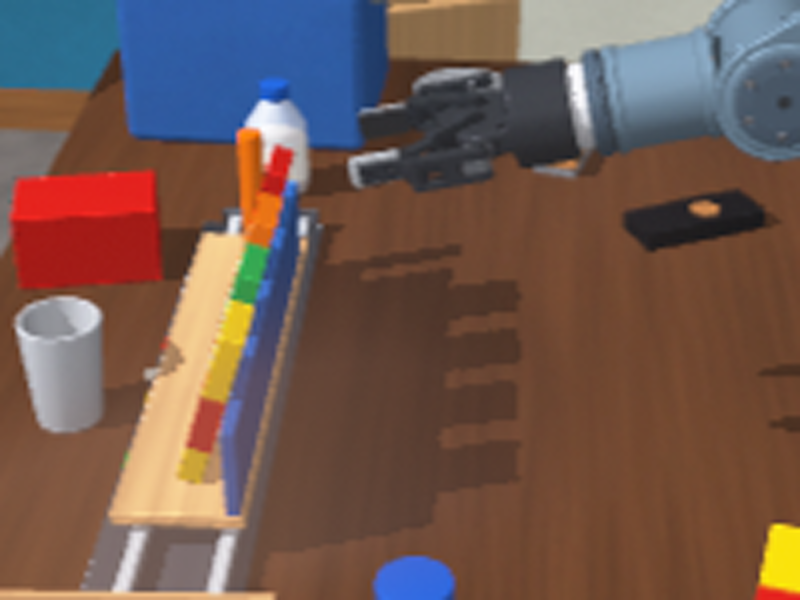

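All four lean: yellow (220,400), green (250,275), orange (262,220), red (277,170). Before the last slide I recentre the knocked jar. First the hand goes back to tool-down, by way of y ≈ −10.

>>> {"api": "send_rows", "payload": {"targets": [[[5,-35,0],[0,0,0],0.85],[[10,-70,0],[0,0,0],0.85],[[15,-105,5],[0,0,0],0.85],[[15,-140,10],[0,0,0],0.85],[[15,-150,20],[0,5,0],0.85],[[10,-150,30],[0,15,0],0.85],[[0,-150,40],[0,25,0],0.85],[[-10,-150,50],[0,35,0],0.85]]}}

```text
t: 65.47
tool_pos: [559.3, -1.4, 343.0]
tcp_rot: [-2.071, 0.029, -1.489]
contact_force: [0.0, 0.8, -0.7]
width: 72.6
```

```bash
python3 - <<'E'
from h import *
st(); goal([500,100,300],[0,0,-1],[0,-1,0]); goal([486,352,150],[0,0,-1],[0,-1,0])
E
```

```text
t 65.47 tcp [559.3  -1.4 343. ] rpy [-2.071  0.029 -1.489] F [ 0.   0.8 -0.7] w 72.6 j [-0.54 -0.56  2.33  1.01  0.67  0.37]
jaw 1 shift [-59.3 101.4 -43. ] turn [-4.  61.2 -3.4]
jaw -1 shift [-59.3 101.4 -43. ] turn [-90.   -5.9 152. ]
jaw 1 shift [ -73.3  353.4 -193. ] turn [-4.  61.2 -3.4]
jaw -1 shift [ -73.3  353.4 -193. ] turn [-90.   -5.9 152. ]
```

>>> {"api": "send_rows", "payload": {"targets": [[[-10,10,0],[-0.6,10,-0.5],1],[[-20,20,0],[-1.2,20,-1],1],[[-35,50,0],[-1.9,30,-1.6],1],[[-45,90,-10],[-2.6,40,-2.2],1],[[-60,140,-30],[-3.3,50,-2.8],1],[[-65,195,-60],[-4,61.2,-3.4],1],[[-70,250,-90],[-4,61.2,-3.4],1],[[-73,305,-120],[-4,61.2,-3.4],1]]}}

```text
t: 66.47
tool_pos: [485.5, 306.5, 220.9]
tcp_rot: [3.138, 0.001, -1.568]
contact_force: [1.8, -0.1, 0.4]
width: 85.2
```

>>> {"api": "send_rows", "payload": {"targets": [[[0,30,0],[0,0,0],1],[[0,50,0],[0,0,0],1],[[0,50,0],[0,0,0],1],[[0,50,0],[0,0,0],1]]}}

```text
t: 66.97
tool_pos: [485.7, 356.0, 221.3]
tcp_rot: [3.138, 0.001, -1.568]
contact_force: [0.1, -0.3, -0.3]
width: 85.6
```

```bash
python3 - <<'E'
from h import *
st(); jar(); goal([486.5,352,60],[0,0,-1],[0,-1,0])
p,d,K,T=grab("wrist"); X=pts(d,K,T); h=cv2.cvtColor(p,cv2.COLOR_BGR2HSV)
m=(cv2.inRange(h,(100,120,50),(125,255,255))>0)&(X[...,2]>68)&(X[...,2]<82)&(X[...,1]>280); P=X[m]; print('wrist lid',len(P),((P.min(0)+P.max(0))/2).round(1) if len(P) else '')
E
```

```text
t 66.97 tcp [485.7 356.  221.3] rpy [ 3.138e+00  1.000e-03 -1.568e+00] F [ 0.1 -0.3 -0.3] w 85.6 j [0.43 0.25 1.54 0.   1.36 2.  ]
lid n 196 mid [485.9 352.   74.6] zmed 73.8667999366283
jaw 1 shift [   0.6   -3.7 -161.4] turn [-0.1 -0.2 -0.1]
jaw -1 shift [   0.6   -3.7 -161.4] turn [ 3.000e-01 -1.000e-01  1.799e+02]
wrist lid 2371 [486.  350.   72.6]
```

>>> {"api": "send_rows", "payload": {"targets": [[[0.3,-4.5,-50],[0,0,0],1],[[0.3,-4.5,-100],[0,0,0],1],[[0.3,-4.5,-145],[0,0,0],1],[[0.3,-4.5,-170],[0,0,0],1],[[0.3,-4.5,-178],[0,0,0],1],[[0.3,-4.5,-178],[0,0,0],1],[[0.3,-4.5,-178],[0,0,0],0.5],[[0.3,-4.5,-178],[0,0,0],0.5]], "grip_force": 40}}

```text
t: 68.08
tool_pos: [487.6, 351.2, 45.4]
tcp_rot: [3.141, 0.002, -1.569]
contact_force: [-0.5, -2.4, 4.0]
width: 55.6
```

>>> {"api": "send_rows", "payload": {"targets": [[[0,0,0],[0,0,0],0.5],[[0,0,0],[0,0,0],0.5],[[0,0,5],[0,0,0],0.5],[[-7,7,6],[0,0,0],0.5],[[-14,14,6],[0,0,0],0.5],[[-20.5,20.5,6],[0,0,0],0.5],[[-20.5,20.5,6],[0,0,0],0.5],[[-20.5,20.5,6],[0,0,0],0.5]]}}

```text
t: 69.08
tool_pos: [467.1, 371.8, 51.4]
tcp_rot: [3.142, 0.002, -1.569]
contact_force: [-0.3, -0.4, -3.5]
width: 55.3
```

>>> {"api": "send_rows", "payload": {"targets": [[[0,0,-3],[0,0,0],0.5],[[0,0,-4.5],[0,0,0],0.5],[[0,0,-5.5],[0,0,0],0.5],[[0,0,-6],[0,0,0],0.5]]}}

```text
t: 69.58
tool_pos: [467.2, 371.6, 45.5]
tcp_rot: [-3.142, 0.001, -1.569]
contact_force: [-0.9, -1.3, 1.5]
width: 56.0
```

>>> {"api": "send_rows", "payload": {"targets": [[[0,0,-0.5],[0,0,0],0.8],[[0,0,-0.5],[0,0,0],1],[[0,0,0],[0,0,0],1],[[0,0,0],[0,0,0],1],[[0,0,20],[0,0,0],1],[[0,0,80],[0,0,0],1],[[0,0,140],[0,0,0],1],[[0,0,200],[0,0,0],1]]}}

```text
t: 70.58
tool_pos: [467.1, 371.6, 249.2]
tcp_rot: [-3.14, 0.002, -1.569]
contact_force: [0.9, 0.2, 0.8]
width: 85.3
```

```bash
python3 - <<'E'
from h import *
jar(); st()
p,d,K,T=grab("top"); X=pts(d,K,T); h=cv2.cvtColor(p,cv2.COLOR_BGR2HSV)
m=(cv2.inRange(h,(5,150,120),(18,255,255))>0)&(X[...,2]>155)&(X[...,2]<175)&(X[...,0]>655)&(X[...,0]<700)&(X[...,1]<-150)&(X[...,1]>-330); v,u=np.nonzero(m); print('post',len(u),ray(u.mean(),v.mean(),165,K,T).round(1))
goal([678.5,-178.5,240],[0,0,-1],[0,-1,0])
E
```

```text
lid n 191 mid [466.4 371.8  75.1] zmed 73.91622707379247
t 70.62 tcp [470.7 373.7 259.2] rpy [-3.128  0.009 -1.568] F [2.5 2.4 6.9] w 85.4 j [0.47 0.2  1.52 0.   1.4  2.04]
post 54 [ 675.7 -174.5  165. ]
jaw 1 shift [ 207.4 -552.3  -16.2] turn [-0.5  0.8 -0.1]
jaw -1 shift [ 207.4 -552.3  -16.2] turn [ -1.3  -0.8 179.9]
```

>>> {"api": "send_rows", "payload": {"targets": [[[10,-60,0],[0,0.8,0],0.6],[[20,-120,0],[0,0.8,0],0.6],[[30,-180,0],[0,0.8,0],0.6],[[40,-240,0],[0,0.8,0],0.6],[[50,-300,0],[0,0.8,0],0.6],[[60,-360,0],[0,0.8,0],0.6],[[70,-420,0],[0,0.8,0],0.6],[[80,-480,0],[0,0.8,0],0.6]]}}

```text
t: 71.68
tool_pos: [551.1, -108.2, 257.4]
tcp_rot: [-3.139, 0.008, -1.569]
contact_force: [1.3, 0.9, -0.5]
width: 51.0
```

>>> {"api": "send_rows", "payload": {"targets": [[[10,-60,0],[0,0,0],0.6],[[20,-120,0],[0,0,0],0.6],[[40,-120,0],[0,0,0],0.6],[[40,-120,0],[0,0,0],0.6]]}}

```text
t: 72.18
tool_pos: [591.4, -228.9, 257.8]
tcp_rot: [-3.139, 0.008, -1.569]
contact_force: [-0.8, 1.3, 0.1]
width: 51.0
```

```bash
python3 - <<'E'
from h import *
st(); goal([678.3,-178,250],[0,0,-1],[0.011,-1,0])
E
```

```text
t 72.17 tcp [ 591.4 -228.9  257.8] rpy [-3.139  0.008 -1.569] F [-0.8  1.3  0.1] w 51.0 j [-0.56  0.29  1.42  0.01  1.44  1.01]
jaw 1 shift [86.9 50.9 -7.8] turn [-0.5  0.1  0.5]
jaw -1 shift [86.9 50.9 -7.8] turn [   0.2    0.8 -179.5]
```

>>> {"api": "send_rows", "payload": {"targets": [[[40,25,0],[-0.5,0,0.5],0.6],[[87,51,-8],[-0.5,0,0.5],0.6],[[87,51,-8],[-0.5,0,0.5],0.6],[[87,51,-8],[-0.5,0,0.5],0.6],[[87,51,-50],[-0.5,0,0.5],0.6],[[87,51,-90],[-0.5,0,0.5],0.6],[[87,51,-113],[-0.5,0,0.5],0.6],[[87,51,-113],[-0.5,0,0.5],0.6]]}}

```text
t: 73.18
tool_pos: [676.2, -178.0, 143.3]
tcp_rot: [3.14, 0.001, -1.562]
contact_force: [0.4, -0.0, -0.3]
width: 51.6
```

>>> {"api": "send_rows", "payload": {"targets": [[[0,0,0],[0,0,0],0.35],[[0,0,0],[0,0,0],0.3],[[0,0,0],[0,0,0],0.25],[[0,0,0],[0,0,0],0.15],[[0,0,0],[0,0,0],0.15]]}}

```text
t: 73.8
tool_pos: [676.8, -178.4, 145.6]
tcp_rot: [-3.141, -0.0, -1.562]
contact_force: [-1.3, 0.9, 7.4]
width: 22.3
```

>>> {"api": "send_rows", "payload": {"targets": [[[0,3,0],[0,0,0],0.15],[[-0.1,7,0],[0,0,0],0.15],[[-0.1,12,0],[0,0,0],0.15],[[-0.2,18,0],[0,0,0],0.15],[[-0.3,24,0],[0,0,0],0.15],[[-0.3,30,0],[0,0,0],0.15],[[-0.4,36,0],[0,0,0],0.15],[[-0.5,42,0],[0,0,0],0.15]]}}

```text
t: 74.8
tool_pos: [676.4, -135.9, 145.7]
tcp_rot: [-3.141, -0.0, -1.561]
contact_force: [-0.4, -2.1, -0.3]
width: 22.3
```

>>> {"api": "send_rows", "payload": {"targets": [[[-0.1,6,0],[0,0,0],0.15],[[-0.1,12,0],[0,0,0],0.15],[[-0.2,18,0],[0,0,0],0.15],[[-0.3,24,0],[0,0,0],0.15],[[-0.3,30,0],[0,0,0],0.15],[[-0.4,35,0],[0,0,0],0.15],[[-0.5,39,0],[0,0,0],0.15],[[-0.5,42,0],[0,0,0],0.15]]}}

```text
t: 75.8
tool_pos: [675.9, -95.9, 145.7]
tcp_rot: [-3.14, -0.003, -1.563]
contact_force: [0.1, -5.0, -1.4]
width: 22.4
```

>>> {"api": "send_rows", "payload": {"targets": [[[0,2,0],[0,0,0],0.15],[[0,4,0],[0,0,0],0.15],[[0,6,0],[0,0,0],0.15],[[0,6,0],[0,0,0],0.15]]}}

```text
t: 76.3
tool_pos: [675.8, -89.0, 145.6]
tcp_rot: [-3.141, -0.002, -1.562]
contact_force: [-0.4, -0.8, 0.6]
width: 22.4
```

>>> {"api": "send_rows", "payload": {"targets": [[[0,0.7,0],[0,0,0],0.15],[[0,0.7,0],[0,0,0],0.15],[[0,0.2,0],[0,0,0],0.25],[[0,0.2,0],[0,0,0],0.35],[[0,0,0],[0,0,0],0.45],[[0,0,10],[0,0,0],0.45],[[0,0,50],[0,0,0],0.45],[[0,0,100],[0,0,0],0.45]]}}

```text
t: 77.3
tool_pos: [675.2, -88.6, 246.2]
tcp_rot: [3.141, -0.001, -1.562]
contact_force: [0.0, 0.4, 0.5]
width: 38.2
```

>>> {"api": "send_rows", "payload": {"targets": [[[-40,-40,0],[0,0,0],0.45],[[-80,-80,0],[0,0,0],0.45],[[-120,-120,20],[0,0,0],0.45],[[-160,-160,20],[0,0,0],0.45],[[-200,-200,20],[0,0,0],0.45],[[-200,-200,20],[0,0,0],0.45]]}}

```text
t: 78.05
tool_pos: [473.2, -291.2, 267.5]
tcp_rot: [3.141, -0.003, -1.567]
contact_force: [-0.5, 1.0, 0.8]
width: 38.3
```

```bash
python3 - <<'E'
from h import *
st(); jar(); p,d,K,T=grab("top"); X=pts(d,K,T); h=cv2.cvtColor(p,cv2.COLOR_BGR2HSV)
m=(cv2.inRange(h,(5,150,120),(18,255,255))>0)&(X[...,2]>155)&(X[...,2]<175)&(X[...,0]>655)&(X[...,1]<-60)&(X[...,1]>-330); v,u=np.nonzero(m); print('post',len(u),ray(u.mean(),v.mean(),165,K,T).round(1))
D2=D1+np.array([-1,90.5,0])
for c in('yellow','green','orange','red'): lean(c,D2)
a=cv2.resize(p[110:260,150:450],(800,400),interpolation=cv2.INTER_CUBIC)
q=grab('side')[0]; b=cv2.resize(q[140:290,200:500],(800,400),interpolation=cv2.INTER_CUBIC)[:, :]; cv2.imwrite('pics/fin.png',cv2.resize(np.vstack([a,b]),(600,600)))
E
```

```text
t 78.05 tcp [ 473.2 -291.2  267.5] rpy [ 3.141e+00 -3.000e-03 -1.567e+00] F [-0.5  1.   0.8] w 38.3 j [-0.76  0.11  1.61 -0.    1.42  0.8 ]
lid n 175 mid [466.8 372.3  75.4] zmed 74.17014731814515
post 51 [674.8 -86.3 165. ]
yellow 206 min [-50.2 112.5   8.3] max [  4.2 169.4 140.3] normal [0.95  0.011 0.312] lean 18.2 long [-0.3  -0.2   0.93]
green 73 min [-49.9 -41.8  81.6] max [-30.4  78.2 139.1] normal [-0.969  0.067 -0.238] lean 13.8 long [-0.02 -0.98 -0.21]
orange 108 min [ -50.4 -108.7   33.1] max [ -9.5 168.5 140.4] normal [-0.925 -0.029 -0.379] lean 22.3 long [ 0.08  0.96 -0.28]
red 138 min [ -48.7 -154.6   36.2] max [ -6.8 170.7 140.5] normal [-0.963  0.002 -0.271] lean 15.7 long [ 0.07  0.97 -0.25]
```

View pics/fin.png

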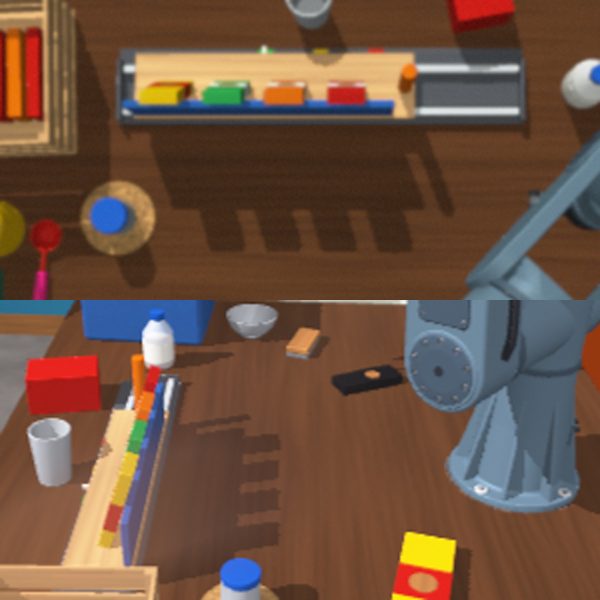

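The final picture shows the carriage at the left stop (top view) with four cartons leaning in a row at (162,94), (225,94), (284,94) and (346,94), and the jar on the mat at (109,215). I'll do a last check of squareness, then hand in.

```bash
python3 - <<'E'
from h import *
p,d,K,T=grab("top"); X=pts(d,K,T); h=cv2.cvtColor(p,cv2.COLOR_BGR2HSV)
m=((d>0)&(X[...,2]>165)&(X[...,2]<200)&(X[...,0]>600)&(X[...,0]<700)&(X[...,1]>-75)&(X[...,1]<350)).astype(np.uint8)
n,l,s,_=cv2.connectedComponentsWithStats(m)
for i in range(1,n):
    if s[i][4]<15: continue
    P=X[l==i]; k=np.polyfit(P[:,1],P[:,0],1); print(s[i][:5],P.mean(0).round(1),'y',P[:,1].min().round(),P[:,1].max().round(),'yaw deg rel rail',np.degrees(-k[0]-YAW).round(1))
st(); r.job_done()
E
```

```text
[219 155  21   7 144] [631.5 274.5 181.5] y 248.0 304.0 yaw deg rel rail 0.8
[251 155  20   7 140] [632.3 183.2 182.4] y 157.0 211.0 yaw deg rel rail 0.6
[282 155  19   7 133] [633.2  95.3 182.3] y 69.0 122.0 yaw deg rel rail -0.0
[313 154  20   8 149] [635.    4.7 181.5] y -23.0 32.0 yaw deg rel rail 0.0
t 78.45 tcp [ 476.  -287.6  266.1] rpy [ 3.141e+00 -1.000e-03 -1.560e+00] F [-0.7 -0.5  0.1] w 38.2 j [-0.76  0.11  1.61 -0.    1.42  0.8 ]
the job is handed in; nothing more can be done
```

The job is done and handed in at about 78 s. The jar stands on the cork mat, all four cartons lean against the blue backboard, and the carriage is at the left-hand stop.

**Order:** I put the jar on the mat, slid the carriage to the middle stop, then stood the red, orange, green and small yellow cartons up. The jar was knocked about 28 mm aside partway through, so I recentred it before the last slide to the left-hand stop. I did not grip the larger yellow carton, the black one or any of the other things. I did not measure their positions afterwards.

**Last checks:**
- **Carriage:** the post moved 179 mm in all, against 180 mm of travel.
- **Cartons:** all four lean side by side, about 90 mm apart, and are square to the rail within 0.8°. Red and yellow measured about 16–18° of lean.
- **Jar:** it is upright, within about 2 mm of the mat's centre.

**What disagreed:**
- The side camera could not give a reliable lean for green and orange, which are partly hidden there (14° and 22° on few points). The top view shows all four top edges at the same height.
- The fingertips turned out to be roughly 17 mm behind the reported tool point at the carton opening, not 19 mm ahead. My first grip on red closed on air and I repeated it lower.
- Near a wrist singularity the hand once dipped to z = 72 mm. It touched nothing and I recovered.

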